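# Charge the ball feeder and hold its run button

## Robot

A 7-joint arm with a two-finger parallel gripper is mounted at the origin on the work surface. World frame = base frame: x ahead of the robot, y to its left, z up, the work surface at z = 0. Lengths are in m, angles in rad, forces in N, time in s.
With the tool pointing down it reaches from about 0.4 to 0.85 m from the base axis. Payload 10.4 kg.
Tool frame: the origin (TCP) lies between the finger pads; the fingertips stand 11 mm ahead of it and the grasp point (between the pads) lies 8 mm behind it (r.tcp_to_tips is the distance from the TCP to the fingertips, in m); z points along the fingers, y is the line along which they close (so a half turn about z gives the same grasp; the last joint's range is limited). The gripper opens to 87 mm and grips with 3 to 60 N. Pads are 19 mm wide; open, the fingers measure 117 mm over their backs; the gripper's body (75 mm by 190 mm) begins 51 mm behind the grasp point.
Start: joints at [1.166, 0.332, -0.065, 1.46, 0.022, 1.35, -0.088], TCP at [0.233, -0.58, 0.234] pointing down, gripper open.
Joint ranges: [-2.6, 2.6], [-0.5, 2.12], [-1.47, 1.34], [0.16, 2.42], [-1.27, 4.41], [0.06, 2.06], [-2.6, 2.6]. Speed limits (rad/s): [2.22, 2.22, 2.79, 2.79, 3.14, 3.14, 3.14].

## Interface

Orientations are given as a unit quaternion [x, y, z, w].
In Python, from bench import r gives the robot as it stands. The module is installed in compiled form; this text tells all that it offers.
- The arm moves only by the shell command python3 -m crank 'ROWS' [FORCE]. ROWS is JSON, a list of rows, each an object of numbers: "claw": the closure, from -1 (fully open) to 1 (shut); "dx", "dy", "dz": the shift along the tool's x, y, z each as a share of 3 cm, from -1 to 1; "ax", "ay", "az": the turn, a rotation vector about the tool's x, y, z each as a share of 6 degrees, from -1 to 1. A call has 1 to 8 rows; each row shifts and turns the commanded pose from where the row before left it, along the tool's axes as they then stand; what a row does not reach is not made up. A row lasts 1/12 s, in which the tool goes at most 41.7 mm and 7.16 degrees, less where a joint would pass 70% of its speed; a pose out of reach is approached as far as the arm can. A call with a number of a shift or a turn outside -1 to 1 is refused whole. A call with a gripper value outside its range is refused whole. The fingers move at their own pace and stop on an object; FORCE is the grip in N (left out, the last holds). Time passes only in rows, so rows that do not move let the fingers close. It gives the time, the measured TCP pose, the force, the opening and the grip force at its end, in the units of the state.
- r.read_state(): the state, without advancing time (a new reading comes with each control period).
- r.camera(name): name is "side" or "top" or "wrist"; returns a dict with "color" (480x640x3 uint8, red, green, blue), "mtx" (3x3 intrinsics, pixels), "R" (3x3) and "t" (3): a world point X has camera coordinates R X + t; the wrist camera has in their place "hand_eye" (4x4, takes a point from camera to tool coordinates, whose origin is the TCP and whose axes are the flange's). Camera axes: x right, y down, z forward; pixel columns grow to the right and rows downward; lengths in m; the calibration is good to about 2 mm. A picture is of the moment at which its call begins: read the wrist's pose just before it. There is no depth.
- r.close_job(): hands the job in; it is judged then, once.
The state is a dict: "time": time; "joint_positions": joint angles; "joint_vel": joint speeds; "joint_torque": joint torques, N m; "ee_pos": TCP position; "eef_rot": TCP orientation; "ft_force": force on the tool from outside, world axes, zero at the start; "torque": the same for the moment, N m; "width": finger opening in m; "grip_force": force on a finger pad.
Only numpy, scipy, OpenCV 4.12 (cv2) and the standard library are available. Lean on these libraries where they do the work, as an engineer would, in place of code of your own. Each camera call takes 0.05 s, during which the arm holds its last target. There are 200 camera calls.

## Task

Take the scoop from its mat, scoop some of the yellow balls out of the tub without touching them with the fingers, and tip at least three into the feeder's steel bowl without spilling any; stand the scoop upright back on its mat and let go of it. Then press the feeder's black spring-loaded palm button down with the fingers until its top is flush with the grey collar around it, not down to its stop, and finish while still holding it there. Leave everything else where it stands.

Things in the scene. Friction and masses are not known exactly. Their poses are not given: they have to be found in the camera images.
- scoop: aluminium scoop standing on the mat. Origin: underside, below the middle of its upright black handle; z up. Handle: straight post, 24 mm along x, 14 mm along y, up to z = 140 mm; grip it across y at z = 75 to 140. Pan: flat, from x = +12 mm (heel) to -85 mm (open nose, points to -x), 78 mm wide outside, 72 inside, floor 2 mm thick, walls 3 mm thick, 30 mm high; the front 24 mm has no side walls. About 0.15 kg
- scoop_middle (a point): middle of the underside of the scoop's pan, 36.5 mm from the scoop's origin towards the nose
- mat: black rubber mat, fixed, 180 mm (its x) by 150 mm (its y), 6 mm thick; origin at the centre of its underside. The scoop's place
- tub: grey open tub, fixed, 260 mm (its x) by 100 mm (its y), 45 mm high, walls and floor 5 mm thick; origin at the centre of its underside. The inner floor is flat from x = -97 to +125 mm; at the -x end (nearer the robot) it rises at 55 degrees to the rim at x = -125. The balls start at x below 10 mm; the +x part is empty: the scoop, nose to -x, fits down there and can be pushed to the slope
- feeder: white table-top ball feeder, fixed, base 280 mm (its x) by 170 mm (its y), top at 60 mm; origin at the centre of its underside. A round steel bowl stands on its -x half (nearer the robot) and a black palm button in a round grey collar on its +x half
- bowl (a point): centre of the inner floor of the feeder's steel bowl; the rim is 55 mm higher and 160 mm across outside (about 154 mm inside), the floor about 90 mm across
- collar (a point): centre of the top of the fixed grey collar around the palm button, 85 mm above the table; the collar is 78 mm across outside, 66 mm inside
- jog_top (a point): centre of the top face of the black palm button, 60 mm across, which moves straight down when pressed; at rest it stands 14 mm above the collar
- jog (a joint): how far the palm button is pressed, in m: 0 at rest, 0.014 with its top flush with the collar, 0.028 at the stop. A spring pushes it back up: about 4 N at the start, 9 N when flush, 14 N at the stop; it does not latch
- ball0: one of the six loose yellow plastic balls, 20 mm across, 10 g, that start in the tub; origin at its centre
- ball1: one of the six loose yellow plastic balls, 20 mm across, 10 g, that start in the tub; origin at its centre
- ball2: one of the six loose yellow plastic balls, 20 mm across, 10 g, that start in the tub; origin at its centre
- ball3: one of the six loose yellow plastic balls, 20 mm across, 10 g, that start in the tub; origin at its centre
- ball4: one of the six loose yellow plastic balls, 20 mm across, 10 g, that start in the tub; origin at its centre
- ball5: one of the six loose yellow plastic balls, 20 mm across, 10 g, that start in the tub; origin at its centre
- vial_a: small amber glass roll-on bottle with a white cap, 28 mm across, 62 mm tall, beyond the mat: leave alone (origin at the centre of its underside)
- vial_b: another such bottle, beyond the tub: leave alone (origin at the centre of its underside)
- tape: roll of tape lying flat, 90 mm across, 25 mm high, beyond the feeder: leave alone (origin at the centre of its underside)
- phone: black phone lying at the left, 150 x 73 x 9 mm: leave alone (origin at the centre of its underside)
- sanitizer: clear bottle with a white cap at the right, 60 mm across, 160 mm tall: leave alone (origin at the centre of its underside)
Not all that is in view belongs to the job. Of the things that look like the mat, the largest one is meant.

How it is judged:
On the way, in this order (a step that is already met when the one before it is completed fails the run):
1. the scoop is held in the fingers, lifted off its mat (height (world z) of scoop above 0.03 m and contact force between the fingers and scoop above 1 N), for 0.2 s.
2. at least three balls lie in the feeder's bowl ((((horizontal distance between ball0 and bowl below 0.076 m and z of ball0 in the frame of feeder between 0.06 and 0.122 m) and (horizontal distance between ball1 and bowl below 0.076 m and z of ball1 in the frame of feeder between 0.06 and 0.122 m) and (horizontal distance between ball2 and bowl below 0.076 m and z of ball2 in the frame of feeder between 0.06 and 0.122 m)) or ((horizontal distance between ball0 and bowl below 0.076 m and z of ball0 in the frame of feeder between 0.06 and 0.122 m) and (horizontal distance between ball1 and bowl below 0.076 m and z of ball1 in the frame of feeder between 0.06 and 0.122 m) and (horizontal distance between ball3 and bowl below 0.076 m and z of ball3 in the frame of feeder between 0.06 and 0.122 m)) or ((horizontal distance between ball0 and bowl below 0.076 m and z of ball0 in the frame of feeder between 0.06 and 0.122 m) and (horizontal distance between ball1 and bowl below 0.076 m and z of ball1 in the frame of feeder between 0.06 and 0.122 m) and (horizontal distance between ball4 and bowl below 0.076 m and z of ball4 in the frame of feeder between 0.06 and 0.122 m)) or ((horizontal distance between ball0 and bowl below 0.076 m and z of ball0 in the frame of feeder between 0.06 and 0.122 m) and (horizontal distance between ball1 and bowl below 0.076 m and z of ball1 in the frame of feeder between 0.06 and 0.122 m) and (horizontal distance between ball5 and bowl below 0.076 m and z of ball5 in the frame of feeder between 0.06 and 0.122 m)) or ((horizontal distance between ball0 and bowl below 0.076 m and z of ball0 in the frame of feeder between 0.06 and 0.122 m) and (horizontal distance between ball2 and bowl below 0.076 m and z of ball2 in the frame of feeder between 0.06 and 0.122 m) and (horizontal distance between ball3 and bowl below 0.076 m and z of ball3 in the frame of feeder between 0.06 and 0.122 m)) or ((horizontal distance between ball0 and bowl below 0.076 m and z of ball0 in the frame of feeder between 0.06 and 0.122 m) and (horizontal distance between ball2 and bowl below 0.076 m and z of ball2 in the frame of feeder between 0.06 and 0.122 m) and (horizontal distance between ball4 and bowl below 0.076 m and z of ball4 in the frame of feeder between 0.06 and 0.122 m)) or ((horizontal distance between ball0 and bowl below 0.076 m and z of ball0 in the frame of feeder between 0.06 and 0.122 m) and (horizontal distance between ball2 and bowl below 0.076 m and z of ball2 in the frame of feeder between 0.06 and 0.122 m) and (horizontal distance between ball5 and bowl below 0.076 m and z of ball5 in the frame of feeder between 0.06 and 0.122 m)) or ((horizontal distance between ball0 and bowl below 0.076 m and z of ball0 in the frame of feeder between 0.06 and 0.122 m) and (horizontal distance between ball3 and bowl below 0.076 m and z of ball3 in the frame of feeder between 0.06 and 0.122 m) and (horizontal distance between ball4 and bowl below 0.076 m and z of ball4 in the frame of feeder between 0.06 and 0.122 m)) or ((horizontal distance between ball0 and bowl below 0.076 m and z of ball0 in the frame of feeder between 0.06 and 0.122 m) and (horizontal distance between ball3 and bowl below 0.076 m and z of ball3 in the frame of feeder between 0.06 and 0.122 m) and (horizontal distance between ball5 and bowl below 0.076 m and z of ball5 in the frame of feeder between 0.06 and 0.122 m)) or ((horizontal distance between ball0 and bowl below 0.076 m and z of ball0 in the frame of feeder between 0.06 and 0.122 m) and (horizontal distance between ball4 and bowl below 0.076 m and z of ball4 in the frame of feeder between 0.06 and 0.122 m) and (horizontal distance between ball5 and bowl below 0.076 m and z of ball5 in the frame of feeder between 0.06 and 0.122 m)) or ((horizontal distance between ball1 and bowl below 0.076 m and z of ball1 in the frame of feeder between 0.06 and 0.122 m) and (horizontal distance between ball2 and bowl below 0.076 m and z of ball2 in the frame of feeder between 0.06 and 0.122 m) and (horizontal distance between ball3 and bowl below 0.076 m and z of ball3 in the frame of feeder between 0.06 and 0.122 m)) or ((horizontal distance between ball1 and bowl below 0.076 m and z of ball1 in the frame of feeder between 0.06 and 0.122 m) and (horizontal distance between ball2 and bowl below 0.076 m and z of ball2 in the frame of feeder between 0.06 and 0.122 m) and (horizontal distance between ball4 and bowl below 0.076 m and z of ball4 in the frame of feeder between 0.06 and 0.122 m)) or ((horizontal distance between ball1 and bowl below 0.076 m and z of ball1 in the frame of feeder between 0.06 and 0.122 m) and (horizontal distance between ball2 and bowl below 0.076 m and z of ball2 in the frame of feeder between 0.06 and 0.122 m) and (horizontal distance between ball5 and bowl below 0.076 m and z of ball5 in the frame of feeder between 0.06 and 0.122 m)) or ((horizontal distance between ball1 and bowl below 0.076 m and z of ball1 in the frame of feeder between 0.06 and 0.122 m) and (horizontal distance between ball3 and bowl below 0.076 m and z of ball3 in the frame of feeder between 0.06 and 0.122 m) and (horizontal distance between ball4 and bowl below 0.076 m and z of ball4 in the frame of feeder between 0.06 and 0.122 m)) or ((horizontal distance between ball1 and bowl below 0.076 m and z of ball1 in the frame of feeder between 0.06 and 0.122 m) and (horizontal distance between ball3 and bowl below 0.076 m and z of ball3 in the frame of feeder between 0.06 and 0.122 m) and (horizontal distance between ball5 and bowl below 0.076 m and z of ball5 in the frame of feeder between 0.06 and 0.122 m)) or ((horizontal distance between ball1 and bowl below 0.076 m and z of ball1 in the frame of feeder between 0.06 and 0.122 m) and (horizontal distance between ball4 and bowl below 0.076 m and z of ball4 in the frame of feeder between 0.06 and 0.122 m) and (horizontal distance between ball5 and bowl below 0.076 m and z of ball5 in the frame of feeder between 0.06 and 0.122 m)) or ((horizontal distance between ball2 and bowl below 0.076 m and z of ball2 in the frame of feeder between 0.06 and 0.122 m) and (horizontal distance between ball3 and bowl below 0.076 m and z of ball3 in the frame of feeder between 0.06 and 0.122 m) and (horizontal distance between ball4 and bowl below 0.076 m and z of ball4 in the frame of feeder between 0.06 and 0.122 m)) or ((horizontal distance between ball2 and bowl below 0.076 m and z of ball2 in the frame of feeder between 0.06 and 0.122 m) and (horizontal distance between ball3 and bowl below 0.076 m and z of ball3 in the frame of feeder between 0.06 and 0.122 m) and (horizontal distance between ball5 and bowl below 0.076 m and z of ball5 in the frame of feeder between 0.06 and 0.122 m)) or ((horizontal distance between ball2 and bowl below 0.076 m and z of ball2 in the frame of feeder between 0.06 and 0.122 m) and (horizontal distance between ball4 and bowl below 0.076 m and z of ball4 in the frame of feeder between 0.06 and 0.122 m) and (horizontal distance between ball5 and bowl below 0.076 m and z of ball5 in the frame of feeder between 0.06 and 0.122 m)) or ((horizontal distance between ball3 and bowl below 0.076 m and z of ball3 in the frame of feeder between 0.06 and 0.122 m) and (horizontal distance between ball4 and bowl below 0.076 m and z of ball4 in the frame of feeder between 0.06 and 0.122 m) and (horizontal distance between ball5 and bowl below 0.076 m and z of ball5 in the frame of feeder between 0.06 and 0.122 m)))), for 0.2 s.
3. the scoop stands upright on its mat, let go (x of scoop_middle in the frame of mat between -0.055 and 0.055 m and y of scoop_middle in the frame of mat between -0.05 and 0.05 m and z of scoop_middle in the frame of mat between 0.002 and 0.012 m and angle between scoop's own z axis and vertical below 0.1 rad and contact force between each of the arm, the fingers and scoop below 0.2 N and linear speed of scoop below 0.02 m/s), for 0.2 s.
4. the fingers hold the button flush with the collar (within 4 mm) (value of joint jog between 0.01 and 0.018 m and contact force between the fingers and jog above 3 N and velocity of joint jog between -0.01 and 0.01 m/s), for 0.5 s.
At the end, for the whole second after the job is handed in: Fingers still hold the button flush with the collar (10 to 18 mm travel, over 3 N, at rest); at least three balls in the bowl, all others in bowl or tub; the scoop stands upright, let go, on its mat (middle of its pan within 55 mm along and 50 mm across of the mat centre) (all of step 3 and all of step 4 and (((horizontal distance between ball0 and bowl below 0.076 m and z of ball0 in the frame of feeder between 0.06 and 0.122 m) and (horizontal distance between ball1 and bowl below 0.076 m and z of ball1 in the frame of feeder between 0.06 and 0.122 m) and (horizontal distance between ball2 and bowl below 0.076 m and z of ball2 in the frame of feeder between 0.06 and 0.122 m)) or ((horizontal distance between ball0 and bowl below 0.076 m and z of ball0 in the frame of feeder between 0.06 and 0.122 m) and (horizontal distance between ball1 and bowl below 0.076 m and z of ball1 in the frame of feeder between 0.06 and 0.122 m) and (horizontal distance between ball3 and bowl below 0.076 m and z of ball3 in the frame of feeder between 0.06 and 0.122 m)) or ((horizontal distance between ball0 and bowl below 0.076 m and z of ball0 in the frame of feeder between 0.06 and 0.122 m) and (horizontal distance between ball1 and bowl below 0.076 m and z of ball1 in the frame of feeder between 0.06 and 0.122 m) and (horizontal distance between ball4 and bowl below 0.076 m and z of ball4 in the frame of feeder between 0.06 and 0.122 m)) or ((horizontal distance between ball0 and bowl below 0.076 m and z of ball0 in the frame of feeder between 0.06 and 0.122 m) and (horizontal distance between ball1 and bowl below 0.076 m and z of ball1 in the frame of feeder between 0.06 and 0.122 m) and (horizontal distance between ball5 and bowl below 0.076 m and z of ball5 in the frame of feeder between 0.06 and 0.122 m)) or ((horizontal distance between ball0 and bowl below 0.076 m and z of ball0 in the frame of feeder between 0.06 and 0.122 m) and (horizontal distance between ball2 and bowl below 0.076 m and z of ball2 in the frame of feeder between 0.06 and 0.122 m) and (horizontal distance between ball3 and bowl below 0.076 m and z of ball3 in the frame of feeder between 0.06 and 0.122 m)) or ((horizontal distance between ball0 and bowl below 0.076 m and z of ball0 in the frame of feeder between 0.06 and 0.122 m) and (horizontal distance between ball2 and bowl below 0.076 m and z of ball2 in the frame of feeder between 0.06 and 0.122 m) and (horizontal distance between ball4 and bowl below 0.076 m and z of ball4 in the frame of feeder between 0.06 and 0.122 m)) or ((horizontal distance between ball0 and bowl below 0.076 m and z of ball0 in the frame of feeder between 0.06 and 0.122 m) and (horizontal distance between ball2 and bowl below 0.076 m and z of ball2 in the frame of feeder between 0.06 and 0.122 m) and (horizontal distance between ball5 and bowl below 0.076 m and z of ball5 in the frame of feeder between 0.06 and 0.122 m)) or ((horizontal distance between ball0 and bowl below 0.076 m and z of ball0 in the frame of feeder between 0.06 and 0.122 m) and (horizontal distance between ball3 and bowl below 0.076 m and z of ball3 in the frame of feeder between 0.06 and 0.122 m) and (horizontal distance between ball4 and bowl below 0.076 m and z of ball4 in the frame of feeder between 0.06 and 0.122 m)) or ((horizontal distance between ball0 and bowl below 0.076 m and z of ball0 in the frame of feeder between 0.06 and 0.122 m) and (horizontal distance between ball3 and bowl below 0.076 m and z of ball3 in the frame of feeder between 0.06 and 0.122 m) and (horizontal distance between ball5 and bowl below 0.076 m and z of ball5 in the frame of feeder between 0.06 and 0.122 m)) or ((horizontal distance between ball0 and bowl below 0.076 m and z of ball0 in the frame of feeder between 0.06 and 0.122 m) and (horizontal distance between ball4 and bowl below 0.076 m and z of ball4 in the frame of feeder between 0.06 and 0.122 m) and (horizontal distance between ball5 and bowl below 0.076 m and z of ball5 in the frame of feeder between 0.06 and 0.122 m)) or ((horizontal distance between ball1 and bowl below 0.076 m and z of ball1 in the frame of feeder between 0.06 and 0.122 m) and (horizontal distance between ball2 and bowl below 0.076 m and z of ball2 in the frame of feeder between 0.06 and 0.122 m) and (horizontal distance between ball3 and bowl below 0.076 m and z of ball3 in the frame of feeder between 0.06 and 0.122 m)) or ((horizontal distance between ball1 and bowl below 0.076 m and z of ball1 in the frame of feeder between 0.06 and 0.122 m) and (horizontal distance between ball2 and bowl below 0.076 m and z of ball2 in the frame of feeder between 0.06 and 0.122 m) and (horizontal distance between ball4 and bowl below 0.076 m and z of ball4 in the frame of feeder between 0.06 and 0.122 m)) or ((horizontal distance between ball1 and bowl below 0.076 m and z of ball1 in the frame of feeder between 0.06 and 0.122 m) and (horizontal distance between ball2 and bowl below 0.076 m and z of ball2 in the frame of feeder between 0.06 and 0.122 m) and (horizontal distance between ball5 and bowl below 0.076 m and z of ball5 in the frame of feeder between 0.06 and 0.122 m)) or ((horizontal distance between ball1 and bowl below 0.076 m and z of ball1 in the frame of feeder between 0.06 and 0.122 m) and (horizontal distance between ball3 and bowl below 0.076 m and z of ball3 in the frame of feeder between 0.06 and 0.122 m) and (horizontal distance between ball4 and bowl below 0.076 m and z of ball4 in the frame of feeder between 0.06 and 0.122 m)) or ((horizontal distance between ball1 and bowl below 0.076 m and z of ball1 in the frame of feeder between 0.06 and 0.122 m) and (horizontal distance between ball3 and bowl below 0.076 m and z of ball3 in the frame of feeder between 0.06 and 0.122 m) and (horizontal distance between ball5 and bowl below 0.076 m and z of ball5 in the frame of feeder between 0.06 and 0.122 m)) or ((horizontal distance between ball1 and bowl below 0.076 m and z of ball1 in the frame of feeder between 0.06 and 0.122 m) and (horizontal distance between ball4 and bowl below 0.076 m and z of ball4 in the frame of feeder between 0.06 and 0.122 m) and (horizontal distance between ball5 and bowl below 0.076 m and z of ball5 in the frame of feeder between 0.06 and 0.122 m)) or ((horizontal distance between ball2 and bowl below 0.076 m and z of ball2 in the frame of feeder between 0.06 and 0.122 m) and (horizontal distance between ball3 and bowl below 0.076 m and z of ball3 in the frame of feeder between 0.06 and 0.122 m) and (horizontal distance between ball4 and bowl below 0.076 m and z of ball4 in the frame of feeder between 0.06 and 0.122 m)) or ((horizontal distance between ball2 and bowl below 0.076 m and z of ball2 in the frame of feeder between 0.06 and 0.122 m) and (horizontal distance between ball3 and bowl below 0.076 m and z of ball3 in the frame of feeder between 0.06 and 0.122 m) and (horizontal distance between ball5 and bowl below 0.076 m and z of ball5 in the frame of feeder between 0.06 and 0.122 m)) or ((horizontal distance between ball2 and bowl below 0.076 m and z of ball2 in the frame of feeder between 0.06 and 0.122 m) and (horizontal distance between ball4 and bowl below 0.076 m and z of ball4 in the frame of feeder between 0.06 and 0.122 m) and (horizontal distance between ball5 and bowl below 0.076 m and z of ball5 in the frame of feeder between 0.06 and 0.122 m)) or ((horizontal distance between ball3 and bowl below 0.076 m and z of ball3 in the frame of feeder between 0.06 and 0.122 m) and (horizontal distance between ball4 and bowl below 0.076 m and z of ball4 in the frame of feeder between 0.06 and 0.122 m) and (horizontal distance between ball5 and bowl below 0.076 m and z of ball5 in the frame of feeder between 0.06 and 0.122 m))) and ((horizontal distance between ball0 and bowl below 0.076 m and z of ball0 in the frame of feeder between 0.06 and 0.122 m) or (x of ball0 in the frame of tub between -0.128 and 0.128 m and y of ball0 in the frame of tub between -0.05 and 0.05 m and z of ball0 in the frame of tub between 0 and 0.06 m)) and ((horizontal distance between ball1 and bowl below 0.076 m and z of ball1 in the frame of feeder between 0.06 and 0.122 m) or (x of ball1 in the frame of tub between -0.128 and 0.128 m and y of ball1 in the frame of tub between -0.05 and 0.05 m and z of ball1 in the frame of tub between 0 and 0.06 m)) and ((horizontal distance between ball2 and bowl below 0.076 m and z of ball2 in the frame of feeder between 0.06 and 0.122 m) or (x of ball2 in the frame of tub between -0.128 and 0.128 m and y of ball2 in the frame of tub between -0.05 and 0.05 m and z of ball2 in the frame of tub between 0 and 0.06 m)) and ((horizontal distance between ball3 and bowl below 0.076 m and z of ball3 in the frame of feeder between 0.06 and 0.122 m) or (x of ball3 in the frame of tub between -0.128 and 0.128 m and y of ball3 in the frame of tub between -0.05 and 0.05 m and z of ball3 in the frame of tub between 0 and 0.06 m)) and ((horizontal distance between ball4 and bowl below 0.076 m and z of ball4 in the frame of feeder between 0.06 and 0.122 m) or (x of ball4 in the frame of tub between -0.128 and 0.128 m and y of ball4 in the frame of tub between -0.05 and 0.05 m and z of ball4 in the frame of tub between 0 and 0.06 m)) and ((horizontal distance between ball5 and bowl below 0.076 m and z of ball5 in the frame of feeder between 0.06 and 0.122 m) or (x of ball5 in the frame of tub between -0.128 and 0.128 m and y of ball5 in the frame of tub between -0.05 and 0.05 m and z of ball5 in the frame of tub between 0 and 0.06 m))); the arm keeps its last pose, push and grip.
It fails at once if a ball is touched with the fingers (contact force between the fingers and ball0 above 0.5 N or contact force between the fingers and ball1 above 0.5 N or contact force between the fingers and ball2 above 0.5 N or contact force between the fingers and ball3 above 0.5 N or contact force between the fingers and ball4 above 0.5 N or contact force between the fingers and ball5 above 0.5 N).
It fails at once if a bystander is moved more than 30 mm (distance of any of vial_a, vial_b, tape, phone, sanitizer from where it was at the start of the episode above 0.03 m).
It also fails if it takes over 72 s, if anything falls off the work surface, if the arm or the gripper's body presses on something with over 40 N, if the wrist force passes 120 N, or if a joint passes its speed limit or range.

## Working session

There is one attempt and no reset: what is moved stays moved. The work goes in short steps, Python scripts to look and compute and a shell command to move; the robot and the scene stay as the last step left them, time stands still between calls to the robot, and variables do not carry over. Pictures are saved under pics/ and viewed, at most 10 in all, crops included, and the job is handed in when it is done.

```bash
mkdir -p pics
python3 - <<'E'
from bench import r
import cv2,numpy as np
s=r.read_state();print(s)
for n in("top","side"):
    c=r.camera(n);cv2.imwrite(f"pics/{n}0.png",c["color"][:,:,::-1]);print(n,c["mtx"].tolist(),np.round(c["R"],4).tolist(),c["t"].tolist())
print(r.camera("wrist")["hand_eye"],r.tcp_to_tips)
E
```

```text
{'time': 0.0, 'joint_positions': array([ 1.16635885,  0.33289064, -0.06467657,  1.46094415,  0.02159285,
        1.34989282, -0.088491  ]), 'joint_vel': array([-1.89789897e-03, -4.88379142e-04,  4.75315614e-04,  7.80810504e-05,
        6.91587689e-04,  9.11172199e-04, -6.82631663e-04]), 'joint_torque': array([ 2.34630534e-04, -6.23254251e+01,  2.45241757e-02, -3.89899850e+01,
       -6.15145639e-02,  3.97685997e-02,  1.02065449e-04]), 'ee_pos': array([ 0.2327372 , -0.57964968,  0.2327408 ]), 'eef_rot': array([ 9.81829454e-01,  1.89764077e-01, -1.69364147e-04, -6.99755546e-04]), 'ft_force': array([-0.03939091, -0.06562439, -0.21180555]), 'torque': array([ 0.01591782,  0.00042565, -0.01818531]), 'grip_force': 0.0, 'width': 0.08710868489842126}
top [[496.7843111779523, 0.0, 320.3801229302404], [0.0, 496.7843111779523, 230.5761298784218], [0.0, 0.0, 1.0]] [[-0.0343, -0.9994, 0.0018], [-0.9759, 0.0331, -0.2159], [0.2157, -0.0092, -0.9764]] [0.02584301380124591, 0.524732985174106, 1.2128365670790482]
side [[485.6449821719227, 0.0, 324.2392070967956], [0.0, 485.6449821719227, 240.1775625742935], [0.0, 0.0, 1.0]] [[-0.9041, -0.4271, -0.0148], [-0.2298, 0.515, -0.8258], [0.3603, -0.7432, -0.5638]] [0.4679982291855707, 0.18816300555358995, 1.163744184814621]
[[-1.81346095e-03 -9.65286218e-01 -2.61188111e-01  7.06662253e-02]
 [ 9.99998248e-01 -1.62946088e-03 -9.21028298e-04 -5.52380544e-04]
 [ 4.63460113e-04 -2.61189324e-01  9.65287482e-01 -1.51913937e-01]
 [ 0.00000000e+00  0.00000000e+00  0.00000000e+00  1.00000000e+00]] 0.011
```

View pics/top0.png

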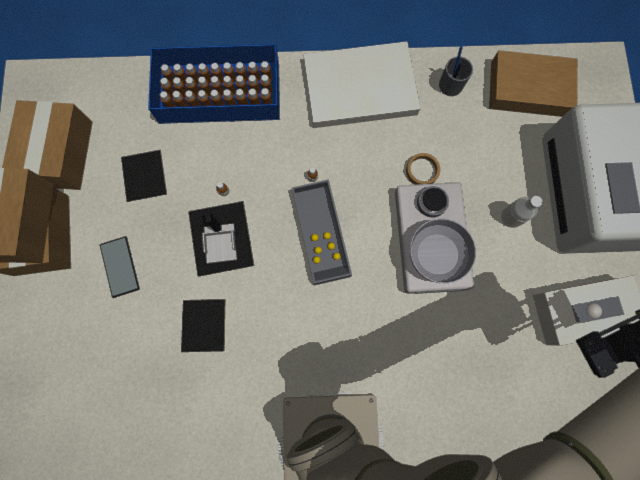

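View pics/side0.png

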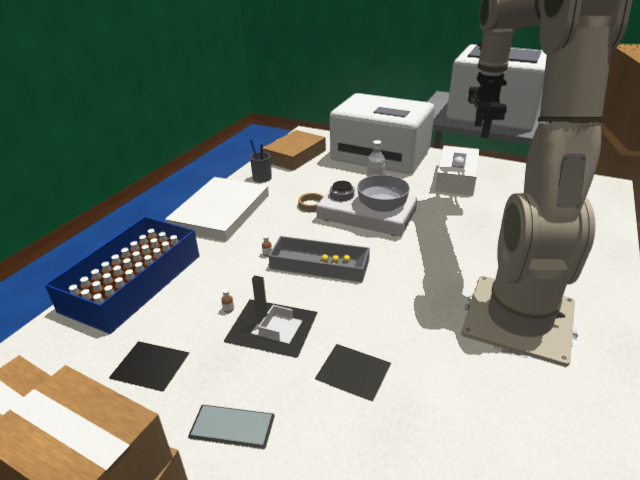

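Top view: the large mat with the scoop is at about (221,238), nose toward the robot (down), handle at about (212,222). The tub is at (321,232) with balls at its lower end, the feeder at (435,238) with the bowl at (440,250) and the button at (433,200). The smaller mats are decoys.

```bash
cat > h.py <<'E'
from bench import r
import cv2,numpy as np
from scipy.spatial.transform import Rotation as Ro
def ray(c,uv):
    K=c["mtx"];d=np.linalg.inv(K)@np.array([uv[0],uv[1],1.]);
    if "R" in c: R,t=c["R"],c["t"];return -R.T@t,R.T@d
    s=c["s"];T=np.eye(4);T[:3,:3]=Ro.from_quat(s["eef_rot"]).as_matrix();T[:3,3]=s["ee_pos"];T=T@c["hand_eye"]
    return T[:3,3],T[:3,:3]@d
def onz(c,uv,z):
    o,d=ray(c,uv);return o+d*(z-o[2])/d[2]
def proj(c,X):
    X=np.asarray(X,float)
    if "R" in c: p=c["R"]@X+c["t"]
    else:
        s=c["s"];T=np.eye(4);T[:3,:3]=Ro.from_quat(s["eef_rot"]).as_matrix();T[:3,3]=s["ee_pos"];T=np.linalg.inv(T@c["hand_eye"]);p=T[:3,:3]@X+T[:3,3]
    p=c["mtx"]@p;return p[:2]/p[2]
def cam(n):
    s=r.read_state();c=dict(r.camera(n));c["s"]=s;return c
def blobs(m,amin):
    cs,_=cv2.findContours(m.astype(np.uint8),cv2.RETR_EXTERNAL,cv2.CHAIN_APPROX_NONE)
    return [k for k in cs if cv2.contourArea(k)>amin]
E
python3 - <<'E'
from h import *
c=cam("top");im=c["color"];h=cv2.cvtColor(im,cv2.COLOR_RGB2HSV);g=h[:,:,2].astype(int)
cv2.imwrite("pics/topz.png",cv2.resize(im[140:300,175:385,::-1],None,fx=3.7,fy=3.7,interpolation=cv2.INTER_CUBIC))
roi=np.zeros(g.shape,bool);roi[150:300,180:480]=1
def quad(k,z):
    b=cv2.boxPoints(cv2.minAreaRect(k)); 
    w=np.array([onz(c,p,z)[:2] for p in b]); return b.round(1).tolist(),w.round(4).tolist(),w.mean(0).round(4),[np.linalg.norm(w[i]-w[i-1]).round(3) for i in range(4)],np.degrees(np.arctan2(*(w[1]-w[0])[::-1])).round(1),np.degrees(np.arctan2(*(w[2]-w[1])[::-1])).round(1)
for k in blobs(roi&(g<60),300): print("dark",cv2.contourArea(k),cv2.minAreaRect(k)[0],quad(k,0.006))
y=(h[:,:,0]>20)&(h[:,:,0]<35)&(h[:,:,1]>150)&(g>120)&roi
for k in blobs(y,8):
    m=cv2.moments(k);p=(m['m10']/m['m00'],m['m01']/m['m00']);print("ball",p,onz(c,p,0.015).round(4),cv2.contourArea(k))
print(im[250,340],im[285,450],im[240,320],im[200,300],im[280,340],im[262,250],im[240,220])
t=(g>60)&(g<125)&roi
for k in blobs(t,800): print("tub?",cv2.contourArea(k),cv2.minAreaRect(k)[0],quad(k,0.045))
w=(g>130)&(h[:,:,1]<25)&roi
for k in blobs(w,800): print("white?",cv2.contourArea(k),cv2.minAreaRect(k)[0],quad(k,0.06))
E
```

```text
dark 3479.5 (220.14866638183594, 238.39187622070312) ([[187.10000610351562, 210.60000610351562], [242.39999389648438, 201.39999389648438], [253.1999969482422, 266.1000061035156], [197.89999389648438, 275.3999938964844]], [[0.6035, 0.3632], [0.6242, 0.2149], [0.4472, 0.1867], [0.4279, 0.331]], array([0.5257, 0.2739]), [np.float64(0.179), np.float64(0.15), np.float64(0.179), np.float64(0.146)], np.float64(-82.1), np.float64(-171.0))
dark 414.5 (434.5, 199.0) ([[423.0, 188.0], [446.0, 188.0], [446.0, 210.0], [423.0, 210.0]], [[0.6455, -0.275], [0.6434, -0.3375], [0.5818, -0.332], [0.5839, -0.2702]], array([ 0.6137, -0.3037]), [np.float64(0.062), np.float64(0.062), np.float64(0.062), np.float64(0.062)], np.float64(-91.9), np.float64(174.9))
dark 332.5 (333.47979736328125, 222.17320251464844) ([[293.6000061035156, 189.89999389648438], [319.8999938964844, 172.6999969482422], [373.29998779296875, 254.39999389648438], [347.0, 271.6000061035156]], [[0.652, 0.0761], [0.6985, 0.0031], [0.4675, -0.1298], [0.4244, -0.0584]], array([ 0.5606, -0.0272]), [np.float64(0.264), np.float64(0.087), np.flo
[... 1316 characters left out ...]
t64(0.11)], np.float64(-78.0), np.float64(-169.5))
white? 1232.5 (437.0, 253.5) ([[417.0, 234.0], [457.0, 234.0], [457.0, 273.0], [417.0, 273.0]], [[0.5074, -0.2378], [0.504, -0.3397], [0.4043, -0.3304], [0.4078, -0.2302]], array([ 0.4559, -0.2845]), [np.float64(0.1), np.float64(0.102), np.float64(0.1), np.float64(0.1)], np.float64(-91.9), np.float64(174.6))
white? 38525.5 (329.5000305175781, 224.49996948242188) ([[180.0, 150.0], [479.0, 150.0], [479.0, 299.0], [180.0, 299.0]], [[0.7554, 0.3715], [0.7289, -0.4192], [0.3379, -0.3788], [0.3632, 0.3611]], array([ 0.5463, -0.0164]), [np.float64(0.392), np.float64(0.791), np.float64(0.393), np.float64(0.74)], np.float64(-91.9), np.float64(174.1))
```

View pics/topz.png

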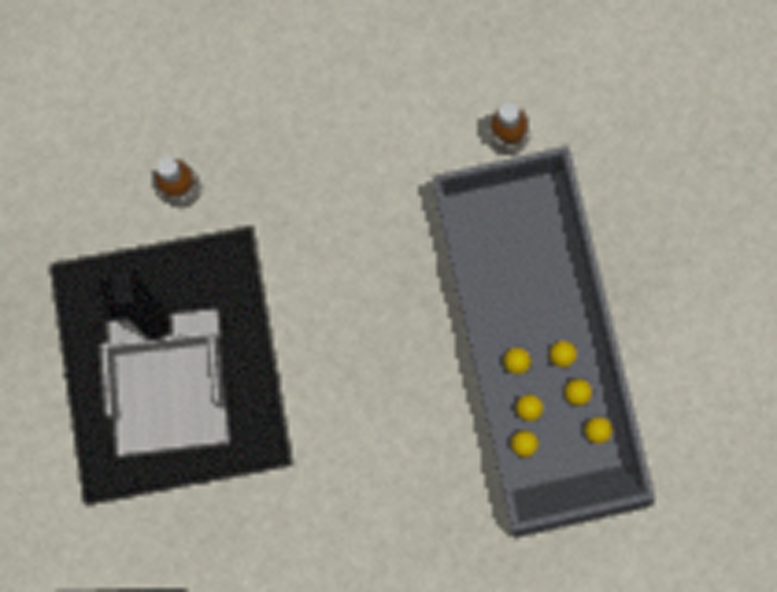

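The crop shows the handle foot at about (160,330), nose corners at (118,457) and (229,441), and tub rim corners at (433,177), (570,148), (654,503) and (512,537). All of these are in zoomed pixels. All six balls lie in the near half of the tub.

Run:
```python
from h import *
c=cam("top");S=lambda u,v:(u/3.7+175,v/3.7+140)
print("cam",-c["R"].T@c["t"])
def show(n,pts,z):
    w=np.array([onz(c,S(*p),z)[:2] for p in pts]);print(n,w.round(4).tolist(),w.mean(0).round(4),[np.linalg.norm(w[i]-w[i-1]).round(3) for i in range(len(w))],[np.degrees(np.arctan2(*(w[i]-w[i-1])[::-1])).round(1) for i in range(len(w))]);return w
show("nose",[(118,457),(229,441)],.008)
show("foot",[(160,330)],.008)
show("tub",[(433,177),(570,148),(654,503),(512,537)],.045)
im=c["color"];g=cv2.cvtColor(im,cv2.COLOR_RGB2GRAY)
# button & collar & bowl
for k in blobs((g<60)&(np.arange(640)[None]>400)&(np.arange(640)[None]<470)&(np.arange(480)[:,None]<225)&(np.arange(480)[:,None]>180),200):
    print("button",cv2.fitEllipse(k),onz(c,cv2.fitEllipse(k)[0],.097).round(4))
b=cv2.GaussianBlur(g,(3,3),0)
cv2.imwrite("pics/feed.png",cv2.resize(im[170:305,385:490,::-1],None,fx=4.4,fy=4.4,interpolation=cv2.INTER_CUBIC))
s=cam("side")
# handle top in both: least squares
def tri(p,q):
    A=[];B=[]
    for cc,uv in((c,p),(s,q)):
        o,d=ray(cc,uv);d/=np.linalg.norm(d);P=np.eye(3)-np.outer(d,d);A.append(P);B.append(P@o)
    return np.linalg.lstsq(np.vstack(A),np.hstack(B),rcond=None)
print("handletop",tri(S(113,282),(258,278)))
```

```text
cam [0.25133272 0.0196159  1.29747146]
nose [[0.458, 0.3075], [0.4668, 0.2291]] [0.4624 0.2683] [np.float64(0.079), np.float64(0.079)] [np.float64(96.4), np.float64(-83.6)]
foot [[0.5492, 0.2788]] [0.5492 0.2788] [np.float64(0.0)] [np.float64(0.0)]
tub [[0.6457, 0.0785], [0.664, -0.0198], [0.4078, -0.0675], [0.3879, 0.0303]] [0.5263 0.0054] [np.float64(0.262), np.float64(0.1), np.float64(0.261), np.float64(0.1)] [np.float64(10.6), np.float64(-79.4), np.float64(-169.4), np.float64(101.5)]
button ((434.220458984375, 199.1204071044922), (22.175901412963867, 24.061885833740234), 117.97915649414062) [ 0.5877 -0.2802  0.097 ]
handletop (array([0.54672343, 0.27973489, 0.15020498]), array([1.11701124e-05]), np.int32(3), array([1.41421356, 1.24919671, 0.66295368]))
```

View pics/feed.png

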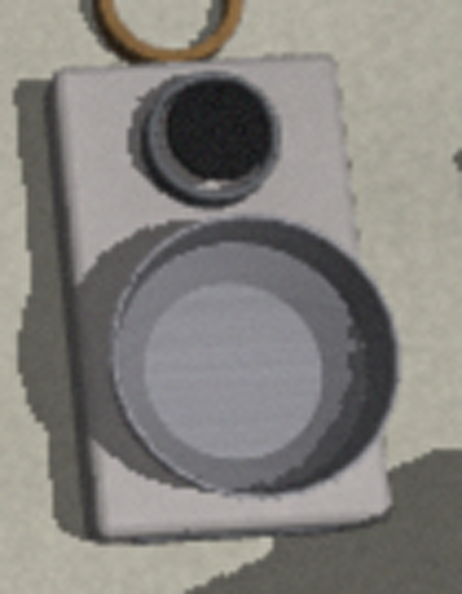

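```bash
python3 -m crank '[{"az":0.8,"dz":-0.8,"claw":-1},{"az":0.8,"dz":-0.8,"claw":-1},{"az":0.8,"dz":-0.4,"claw":-1},{"dx":0.5,"dy":-0.95,"claw":-1},{"dx":0.5,"dy":-0.95,"claw":-1},{"dx":0.5,"dy":-0.95,"claw":-1},{"dx":0.5,"dy":-0.95,"claw":-1},{"dx":0.5,"dy":-0.95,"claw":-1}]' 45
python3 - <<'E'
from h import *
c=cam("top");Z=lambda u,v:(u/4.4+385,v/4.4+170)
print("floor",onz(c,Z(234,371),.063),"rim",onz(c,Z(256,356),.118))
w=np.array([onz(c,Z(*p),.06)[:2] for p in[(55,72),(335,58),(390,515),(98,530)]]);print(w,w.mean(0),[np.linalg.norm(w[i]-w[i-1]).round(3) for i in range(4)],[np.degrees(np.arctan2(*(w[i]-w[i-1])[::-1])).round(1) for i in range(4)])
E
```

```text
floor [ 0.45277042 -0.28652413  0.063     ] rim [ 0.45169606 -0.28564906  0.118     ]
[[ 0.63571244 -0.19670416]
 [ 0.63877213 -0.36318017]
 [ 0.36786649 -0.36847957]
 [ 0.36505044 -0.20266785]] [ 0.50185038 -0.28275794] [np.float64(0.271), np.float64(0.167), np.float64(0.271), np.float64(0.166)] [np.float64(1.3), np.float64(-88.9), np.float64(-178.9), np.float64(91.0)]invalid input at $[0]: expected keys claw, dx, dy, dz, ax, ay, az
```

```bash
python3 -m crank '[{"dx":0.5,"dy":-0.95,"claw":-1},{"dx":0.5,"dy":-0.95,"claw":-1},{"dx":0.5,"dy":-0.95,"claw":-1},{"dx":0.5,"dy":-0.95,"claw":-1},{"dx":0.5,"dy":-0.95,"claw":-1},{"dx":0.5,"dy":-0.95,"claw":-1},{"dx":0.5,"dy":-0.95,"claw":-1},{"dx":0.5,"dy":-0.95,"claw":-1}]' 45
```

```text
invalid input at $[0]: expected keys claw, dx, dy, dz, ax, ay, az
```

```bash
python3 -m crank '[{"dx":0.5,"dy":-0.95,"claw":-1},{"dx":0.5,"dy":-0.95,"claw":-1},{"dx":0.5,"dy":-0.95,"claw":-1},{"dx":0.5,"dy":-0.95,"claw":-1},{"dx":0.5,"dy":-0.95,"claw":-1},{"dx":0.5,"dy":-0.95,"claw":-1},{"dx":0.5,"dy":-0.95,"claw":-1},{"dx":0.5,"dy":-0.95,"claw":-1}]' 45
```

```text
invalid input at $[0]: expected keys claw, dx, dy, dz, ax, ay, az
```

```bash
python3 -m crank '[{"claw":-1,"dx":0,"dy":0,"dz":-0.8,"ax":0,"ay":0,"az":0.8},{"claw":-1,"dx":0,"dy":0,"dz":-0.8,"ax":0,"ay":0,"az":0.8},{"claw":-1,"dx":0,"dy":0,"dz":-0.4,"ax":0,"ay":0,"az":0.8},{"claw":-1,"dx":0.5,"dy":-0.95,"dz":0,"ax":0,"ay":0,"az":0},{"claw":-1,"dx":0.5,"dy":-0.95,"dz":0,"ax":0,"ay":0,"az":0},{"claw":-1,"dx":0.5,"dy":-0.95,"dz":0,"ax":0,"ay":0,"az":0},{"claw":-1,"dx":0.5,"dy":-0.95,"dz":0,"ax":0,"ay":0,"az":0},{"claw":-1,"dx":0.5,"dy":-0.95,"dz":0,"ax":0,"ay":0,"az":0}]' 45
```

```text
time: 1.02
ee_pos: [0.289, -0.4275, 0.2936]
eef_rot: [0.998, 0.065, 0.0, 0.0]
ft_force: [-0.1, -0.2, 0.8]
width: 0.0868
grip_force: 0.0
```

```bash
python3 -m crank '[{"claw":-1,"dx":0.5,"dy":-0.95,"dz":0,"ax":0,"ay":0,"az":0},{"claw":-1,"dx":0.5,"dy":-0.95,"dz":0,"ax":0,"ay":0,"az":0},{"claw":-1,"dx":0.5,"dy":-0.95,"dz":0,"ax":0,"ay":0,"az":0},{"claw":-1,"dx":0.5,"dy":-0.95,"dz":0,"ax":0,"ay":0,"az":0},{"claw":-1,"dx":0.5,"dy":-0.95,"dz":0,"ax":0,"ay":0,"az":0},{"claw":-1,"dx":0.5,"dy":-0.95,"dz":0,"ax":0,"ay":0,"az":0},{"claw":-1,"dx":0.5,"dy":-0.95,"dz":0,"ax":0,"ay":0,"az":0},{"claw":-1,"dx":0.5,"dy":-0.95,"dz":0,"ax":0,"ay":0,"az":0}]'
```

```text
time: 1.68
ee_pos: [0.3782, -0.1857, 0.2937]
eef_rot: [0.998, 0.065, 0.0, 0.0]
ft_force: [0.8, -0.5, 0.1]
width: 0.087
grip_force: 0.0
```

```bash
python3 -m crank '[{"claw":-1,"dx":0.5,"dy":-0.95,"dz":0,"ax":0,"ay":0,"az":0},{"claw":-1,"dx":0.5,"dy":-0.95,"dz":0,"ax":0,"ay":0,"az":0},{"claw":-1,"dx":0.5,"dy":-0.95,"dz":0,"ax":0,"ay":0,"az":0},{"claw":-1,"dx":0.5,"dy":-0.95,"dz":0,"ax":0,"ay":0,"az":0},{"claw":-1,"dx":0.5,"dy":-0.95,"dz":0,"ax":0,"ay":0,"az":0},{"claw":-1,"dx":0.5,"dy":-0.95,"dz":0,"ax":0,"ay":0,"az":0},{"claw":-1,"dx":0.5,"dy":-0.95,"dz":0,"ax":0,"ay":0,"az":0},{"claw":-1,"dx":0.5,"dy":-0.95,"dz":0,"ax":0,"ay":0,"az":0}]'
```

```text
time: 2.35
ee_pos: [0.4676, 0.0559, 0.2939]
eef_rot: [0.998, 0.065, 0.0, 0.0]
ft_force: [0.0, 0.4, -0.1]
width: 0.0866
grip_force: 0.0
```

```bash
python3 -m crank '[{"claw":-1,"dx":0.45,"dy":-0.88,"dz":0,"ax":0,"ay":0,"az":0},{"claw":-1,"dx":0.45,"dy":-0.88,"dz":0,"ax":0,"ay":0,"az":0},{"claw":-1,"dx":0.45,"dy":-0.88,"dz":0,"ax":0,"ay":0,"az":0},{"claw":-1,"dx":0.45,"dy":-0.88,"dz":0,"ax":0,"ay":0,"az":0},{"claw":-1,"dx":0.45,"dy":-0.88,"dz":0,"ax":0,"ay":0,"az":0},{"claw":-1,"dx":0.45,"dy":-0.88,"dz":0,"ax":0,"ay":0,"az":0},{"claw":-1,"dx":0.45,"dy":-0.88,"dz":0,"ax":0,"ay":0,"az":0},{"claw":-1,"dx":0.45,"dy":-0.88,"dz":0,"ax":0,"ay":0,"az":0}]'
python3 - <<'E'
from h import *
c=cam("wrist");im=c["color"].copy();print(c["s"]["ee_pos"])
o=np.array([.5467,.2795,.006]);y=np.radians(7.5);X=np.array([np.cos(y),np.sin(y),0]);Y=np.array([-np.sin(y),np.cos(y),0])
for a,b,z in[(-.012,-.007,.14),(.012,-.007,.14),(.012,.007,.14),(-.012,.007,.14),(-.085,-.039,.002),(-.085,.039,.002),(.012,.039,.03),(.012,-.039,.03)]:
    p=proj(c,o+a*X+b*Y+[0,0,z]);cv2.circle(im,tuple(int(v) for v in p),3,(255,0,0),-1)
cv2.imwrite("pics/w1.png",im[:,:,::-1])
E
```

```text
time: 3.02
ee_pos: [0.5475, 0.279, 0.2933]
eef_rot: [0.998, 0.065, -0.0, 0.0]
ft_force: [0.5, 0.6, 0.4]
width: 0.0865
grip_force: 0.0
[0.54746902 0.27897453 0.29329911]
```

View pics/w1.png

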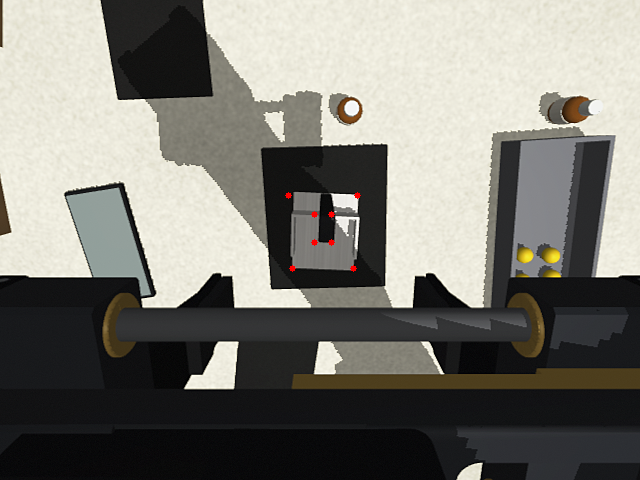

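The wrist view confirms the scoop: handle at (327,218), 3–4 mm right of the prediction, and the pan matches. Descend and grip.

```bash
python3 -m crank '[{"claw":-1,"dx":0,"dy":0.1,"dz":0.9,"ax":0,"ay":0,"az":0},{"claw":-1,"dx":0,"dy":0,"dz":0.9,"ax":0,"ay":0,"az":0},{"claw":-1,"dx":0,"dy":0,"dz":0.9,"ax":0,"ay":0,"az":0},{"claw":-1,"dx":0,"dy":0,"dz":0.9,"ax":0,"ay":0,"az":0},{"claw":-1,"dx":0,"dy":0,"dz":0.9,"ax":0,"ay":0,"az":0},{"claw":-1,"dx":0,"dy":0,"dz":0.9,"ax":0,"ay":0,"az":0},{"claw":-1,"dx":0,"dy":0,"dz":0.6,"ax":0,"ay":0,"az":0},{"claw":-1,"dx":0,"dy":0,"dz":0,"ax":0,"ay":0,"az":0}]'
python3 -m crank '[{"claw":1,"dx":0,"dy":0,"dz":0,"ax":0,"ay":0,"az":0},{"claw":1,"dx":0,"dy":0,"dz":0,"ax":0,"ay":0,"az":0},{"claw":1,"dx":0,"dy":0,"dz":0,"ax":0,"ay":0,"az":0},{"claw":1,"dx":0,"dy":0,"dz":0,"ax":0,"ay":0,"az":0},{"claw":1,"dx":0,"dy":0,"dz":0,"ax":0,"ay":0,"az":0},{"claw":1,"dx":0,"dy":0,"dz":0,"ax":0,"ay":0,"az":0},{"claw":1,"dx":0,"dy":0,"dz":0,"ax":0,"ay":0,"az":0},{"claw":1,"dx":0,"dy":0,"dz":0,"ax":0,"ay":0,"az":0}]' 50
```

```text
time: 3.73
ee_pos: [0.5456, 0.2733, 0.1095]
eef_rot: [0.998, 0.065, -0.003, 0.001]
ft_force: [0.5, 0.3, -0.9]
width: 0.0869
grip_force: 0.0
time: 4.4
ee_pos: [0.5474, 0.2748, 0.1137]
eef_rot: [0.998, 0.065, 0.0, 0.0]
ft_force: [-0.5, 0.8, 0.3]
width: 0.0414
grip_force: 0.0
```

```bash
python3 -m crank '[{"claw":1,"dx":0,"dy":0,"dz":0,"ax":0,"ay":0,"az":0},{"claw":1,"dx":0,"dy":0,"dz":0,"ax":0,"ay":0,"az":0},{"claw":1,"dx":0,"dy":0,"dz":0,"ax":0,"ay":0,"az":0},{"claw":1,"dx":0,"dy":0,"dz":0,"ax":0,"ay":0,"az":0},{"claw":1,"dx":0,"dy":0,"dz":0,"ax":0,"ay":0,"az":0},{"claw":1,"dx":0,"dy":0,"dz":0,"ax":0,"ay":0,"az":0},{"claw":1,"dx":0,"dy":0,"dz":0,"ax":0,"ay":0,"az":0},{"claw":1,"dx":0,"dy":0,"dz":0,"ax":0,"ay":0,"az":0}]' 50
```

```text
time: 5.07
ee_pos: [0.5473, 0.2748, 0.1134]
eef_rot: [0.998, 0.065, -0.0, 0.0]
ft_force: [1.0, 0.8, -1.3]
width: 0.0138
grip_force: 50.0
```

```bash
python3 -m crank '[{"claw":1,"dx":0,"dy":0,"dz":-0.4,"ax":0,"ay":0,"az":0},{"claw":1,"dx":0,"dy":0,"dz":-0.7,"ax":0,"ay":0,"az":0},{"claw":1,"dx":0,"dy":0,"dz":-0.8,"ax":0,"ay":0,"az":0},{"claw":1,"dx":0,"dy":0,"dz":-0.8,"ax":0,"ay":0,"az":0},{"claw":1,"dx":0,"dy":0,"dz":-0.8,"ax":0,"ay":0,"az":-0.25},{"claw":1,"dx":0,"dy":0,"dz":-0.8,"ax":0,"ay":0,"az":-0.25},{"claw":1,"dx":0,"dy":0,"dz":-0.4,"ax":0,"ay":0,"az":0},{"claw":1,"dx":0,"dy":0,"dz":0,"ax":0,"ay":0,"az":0}]' 50
python3 -m crank '[{"claw":1,"dx":0.1,"dy":0.5,"dz":0,"ax":0,"ay":0,"az":0},{"claw":1,"dx":0.1,"dy":0.9,"dz":0,"ax":0,"ay":0,"az":0},{"claw":1,"dx":0.1,"dy":0.9,"dz":0,"ax":0,"ay":0,"az":0},{"claw":1,"dx":0.1,"dy":0.9,"dz":0,"ax":0,"ay":0,"az":0},{"claw":1,"dx":0.1,"dy":0.9,"dz":0,"ax":0,"ay":0,"az":0},{"claw":1,"dx":0.1,"dy":0.9,"dz":0,"ax":0,"ay":0,"az":0},{"claw":1,"dx":0.1,"dy":0.9,"dz":0,"ax":0,"ay":0,"az":0},{"claw":1,"dx":0.1,"dy":0.9,"dz":0,"ax":0,"ay":0,"az":0}]' 
python3 -m crank '[{"claw":1,"dx":0.1,"dy":0.9,"dz":0,"ax":0,"ay":0,"az":0},{"claw":1,"dx":0.1,"dy":0.7,"dz":0,"ax":0,"ay":0,"az":0},{"claw":1,"dx":0,"dy":0.3,"dz":0,"ax":0,"ay":0,"az":0},{"claw":1,"dx":0,"dy":0,"dz":0,"ax":0,"ay":0,"az":0},{"claw":1,"dx":0,"dy":0,"dz":0,"ax":0,"ay":0,"az":0}]'
python3 - <<'E'
from h import *
c=cam("top");s=cam("side");a=c["color"][130:310,260:400,::-1];b=s["color"][180:310,230:400,::-1]
cv2.imwrite("pics/t2.png",np.hstack([cv2.resize(a,(373,480),interpolation=2),cv2.resize(b,(425,325),interpolation=2) if 0 else cv2.copyMakeBorder(cv2.resize(b,(425,325),interpolation=2),0,155,0,0,cv2.BORDER_CONSTANT)]))
E
```

```text
time: 5.73
ee_pos: [0.5481, 0.2758, 0.258]
eef_rot: [0.996, 0.091, 0.002, -0.001]
ft_force: [-0.1, -0.1, -2.1]
width: 0.014
grip_force: 50.0
time: 6.4
ee_pos: [0.6077, 0.077, 0.253]
eef_rot: [0.996, 0.091, -0.001, 0.0]
ft_force: [-0.2, 0.8, -1.6]
width: 0.0136
grip_force: 50.0
time: 6.82
ee_pos: [0.6238, 0.0246, 0.2537]
eef_rot: [0.996, 0.091, -0.001, -0.0]
ft_force: [0.0, 2.2, -2.1]
width: 0.0134
grip_force: 50.0
```

View pics/t2.png

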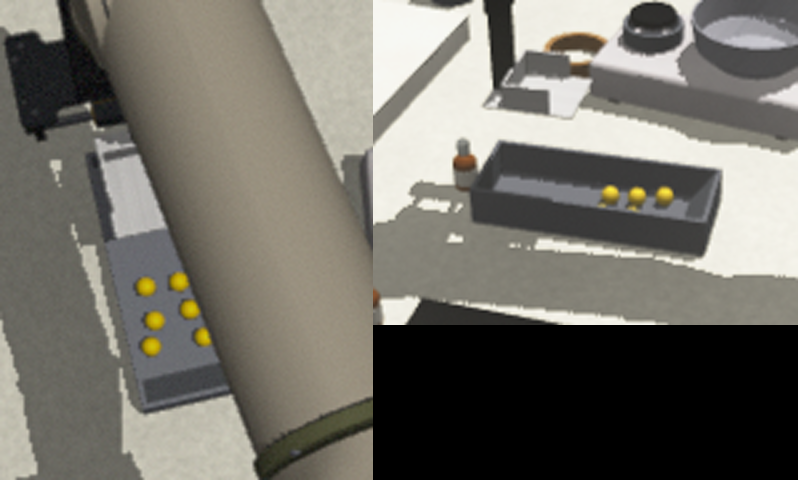

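The side view shows the scoop level above the empty end of the tub, nose corners at about (575,117) and (590,85) in the crop. I check these against the pose.

Run:
```python
from h import *
s=cam("side");st=s["s"];print(st["ee_pos"])
R=Ro.from_quat(st["eef_rot"]).as_matrix()
w=[]
for p in[(575,117),(590,85)]:
    q=onz(s,(230+(p[0]-373)/2.5,180+p[1]/2.5),.148);w.append(q);print(q, R.T@(q-st["ee_pos"]))
for b in(-.039,.039):print(proj(s,st["ee_pos"]+R@np.array([-.085,b,.107])))
g=s["color"];
```

```text
[0.62369708 0.02600371 0.2543816 ]
[0.53270682 0.04336464 0.148     ] [-0.08620637 -0.03374583  0.10643005]
[ 0.54629775 -0.019422    0.148     ] [-0.08442135  0.0304701   0.10637577]
[309.78326316 228.0147133 ]
[317.86064336 212.61507161]
```

```bash
python3 -m crank '[{"claw":1,"dx":0,"dy":0.08,"dz":0.4,"ax":0,"ay":0,"az":0},{"claw":1,"dx":0,"dy":0,"dz":0.8,"ax":0,"ay":0,"az":0},{"claw":1,"dx":0,"dy":0,"dz":0.8,"ax":0,"ay":0,"az":0},{"claw":1,"dx":0,"dy":0,"dz":0.8,"ax":0,"ay":0,"az":0},{"claw":1,"dx":0,"dy":0,"dz":0.7,"ax":0,"ay":0,"az":0},{"claw":1,"dx":0,"dy":0,"dz":0.5,"ax":0,"ay":0,"az":0},{"claw":1,"dx":0,"dy":0,"dz":0.3,"ax":0,"ay":0,"az":0},{"claw":1,"dx":0,"dy":0,"dz":0.1,"ax":0,"ay":0,"az":0}]'
python3 -m crank '[{"claw":1,"dx":0,"dy":0,"dz":0.15,"ax":0,"ay":0,"az":0},{"claw":1,"dx":0,"dy":0,"dz":0.1,"ax":0,"ay":0,"az":0},{"claw":1,"dx":0,"dy":0,"dz":0,"ax":0,"ay":0,"az":0},{"claw":1,"dx":0,"dy":0,"dz":0,"ax":0,"ay":0,"az":0},{"claw":1,"dx":0,"dy":0,"dz":0,"ax":0,"ay":0,"az":0}]'
```

```text
time: 7.63
ee_pos: [0.6236, 0.0217, 0.1205]
eef_rot: [0.996, 0.092, -0.001, -0.0]
ft_force: [-0.6, 0.3, -1.4]
width: 0.0136
grip_force: 50.0
time: 8.05
ee_pos: [0.6251, 0.0213, 0.1158]
eef_rot: [0.996, 0.091, 0.001, 0.0]
ft_force: [-0.8, 0.7, -1.2]
width: 0.0135
grip_force: 50.0
```

```bash
python3 -m crank '[{"claw":1,"dx":0,"dy":0,"dz":0.1,"ax":0,"ay":0,"az":0},{"claw":1,"dx":0,"dy":0,"dz":0.03,"ax":0,"ay":0,"az":0},{"claw":1,"dx":0,"dy":0,"dz":0,"ax":0,"ay":0,"az":0},{"claw":1,"dx":0,"dy":0,"dz":0,"ax":0,"ay":0,"az":0},{"claw":1,"dx":0,"dy":0,"dz":0,"ax":0,"ay":0,"az":0}]'
```

```text
time: 8.47
ee_pos: [0.6254, 0.0214, 0.1122]
eef_rot: [0.996, 0.091, 0.001, 0.0]
ft_force: [-1.0, -0.4, 5.0]
width: 0.0138
grip_force: 50.0
```

```bash
python3 -m crank '[{"claw":1,"dx":-0.2,"dy":0,"dz":0,"ax":0,"ay":0,"az":0},{"claw":1,"dx":-0.25,"dy":0,"dz":0,"ax":0,"ay":0,"az":0},{"claw":1,"dx":-0.25,"dy":0,"dz":0,"ax":0,"ay":0,"az":0},{"claw":1,"dx":-0.25,"dy":0,"dz":0,"ax":0,"ay":0,"az":0},{"claw":1,"dx":-0.25,"dy":0,"dz":0,"ax":0,"ay":0,"az":0},{"claw":1,"dx":-0.25,"dy":0,"dz":0,"ax":0,"ay":0,"az":0},{"claw":1,"dx":-0.25,"dy":0,"dz":0,"ax":0,"ay":0,"az":0},{"claw":1,"dx":-0.25,"dy":0,"dz":0,"ax":0,"ay":0,"az":0}]'
python3 -m crank '[{"claw":1,"dx":-0.25,"dy":0,"dz":0,"ax":0,"ay":0,"az":0},{"claw":1,"dx":-0.25,"dy":0,"dz":0,"ax":0,"ay":0,"az":0},{"claw":1,"dx":-0.25,"dy":0,"dz":0,"ax":0,"ay":0,"az":0},{"claw":1,"dx":-0.25,"dy":0,"dz":0,"ax":0,"ay":0,"az":0},{"claw":1,"dx":-0.25,"dy":0,"dz":0,"ax":0,"ay":0,"az":0},{"claw":1,"dx":-0.2,"dy":0,"dz":0,"ax":0,"ay":0,"az":0},{"claw":1,"dx":-0.15,"dy":0,"dz":0,"ax":0,"ay":0,"az":0},{"claw":1,"dx":0,"dy":0,"dz":0,"ax":0,"ay":0,"az":0}]'
python3 - <<'E'
from h import *
c=cam("top");s=cam("side");a=c["color"][170:300,280:380,::-1];b=s["color"][220:300,260:390,::-1]
cv2.imwrite("pics/t3.png",np.hstack([cv2.resize(a,(369,480),interpolation=2),cv2.copyMakeBorder(cv2.resize(b,(425,262),interpolation=2),0,218,0,0,cv2.BORDER_CONSTANT)]))
E
```

```text
time: 9.13
ee_pos: [0.5683, 0.0109, 0.1125]
eef_rot: [0.996, 0.091, 0.002, 0.0]
ft_force: [4.0, 0.3, 5.6]
width: 0.0138
grip_force: 50.0
time: 9.8
ee_pos: [0.5206, 0.0019, 0.1123]
eef_rot: [0.996, 0.091, 0.001, 0.0]
ft_force: [1.7, 0.2, 5.4]
width: 0.0136
grip_force: 50.0
```

View pics/t3.png

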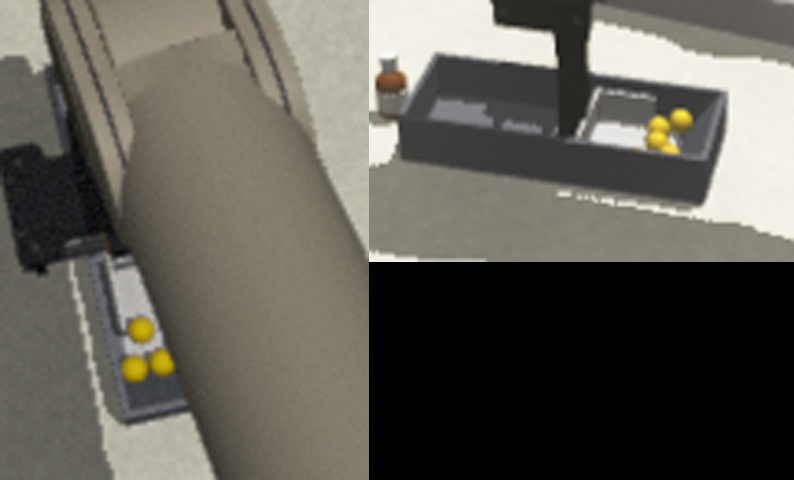

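The balls have gathered at the slope: four visible on the pan and nose at about (660,130) in the side crop, none behind. Push the last few millimetres.

```bash
python3 -m crank '[{"claw":1,"dx":-0.1,"dy":0,"dz":0,"ax":0,"ay":0,"az":0},{"claw":1,"dx":-0.1,"dy":0,"dz":0,"ax":0,"ay":0,"az":0},{"claw":1,"dx":0,"dy":0,"dz":0,"ax":0,"ay":0,"az":0},{"claw":1,"dx":0,"dy":0,"dz":0,"ax":0,"ay":0,"az":0}]'
```

```text
time: 10.23
ee_pos: [0.516, 0.0013, 0.1126]
eef_rot: [0.996, 0.091, 0.002, 0.0]
ft_force: [5.0, 1.4, 5.4]
width: 0.0141
grip_force: 50.0
```

```bash
python3 -m crank '[{"claw":1,"dx":-0.08,"dy":0,"dz":0,"ax":0,"ay":0,"az":0},{"claw":1,"dx":-0.04,"dy":0,"dz":0,"ax":0,"ay":0,"az":0},{"claw":1,"dx":0,"dy":0,"dz":0,"ax":0,"ay":0,"az":0},{"claw":1,"dx":0,"dy":0,"dz":0,"ax":0,"ay":0,"az":0}]'
```

```text
time: 10.57
ee_pos: [0.5145, 0.0012, 0.1134]
eef_rot: [0.996, 0.092, 0.005, -0.0]
ft_force: [10.5, 3.0, 4.2]
width: 0.0138
grip_force: 50.0
```

```bash
python3 -m crank '[{"claw":1,"dx":0.05,"dy":0,"dz":-0.05,"ax":0,"ay":-0.4,"az":0},{"claw":1,"dx":0.05,"dy":0,"dz":-0.05,"ax":0,"ay":-0.4,"az":0},{"claw":1,"dx":0.05,"dy":0,"dz":-0.05,"ax":0,"ay":-0.4,"az":0},{"claw":1,"dx":0.05,"dy":0,"dz":-0.05,"ax":0,"ay":-0.4,"az":0},{"claw":1,"dx":0.05,"dy":0,"dz":-0.05,"ax":0,"ay":-0.4,"az":0},{"claw":1,"dx":0.05,"dy":0,"dz":-0.05,"ax":0,"ay":-0.4,"az":0},{"claw":1,"dx":0,"dy":0,"dz":0,"ax":0,"ay":0,"az":0},{"claw":1,"dx":0,"dy":0,"dz":0,"ax":0,"ay":0,"az":0}]'
python3 - <<'E'
from h import *
s=cam("side");b=s["color"][200:300,260:390,::-1]
cv2.imwrite("pics/t4.png",cv2.resize(b,None,fx=4,fy=4,interpolation=2))
E
```

```text
time: 11.23
ee_pos: [0.5203, 0.0024, 0.1185]
eef_rot: [0.988, 0.091, -0.125, 0.011]
ft_force: [0.1, -0.2, -2.7]
width: 0.0141
grip_force: 50.0
```

View pics/t4.png

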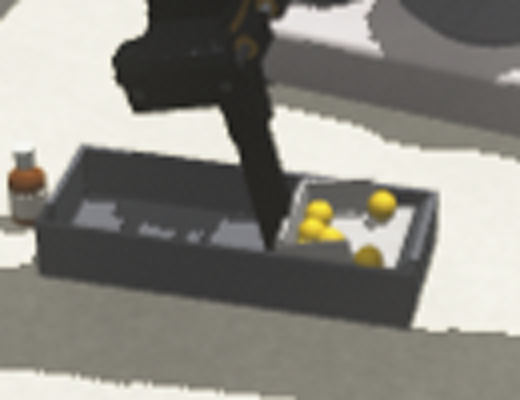

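Three balls have rolled to the heel wall at about (315,220). One sits near the nose's far corner (382,205) and one is beside the pan (368,257). Tilt a bit more, lift a little, and look again while still over the tub.

```bash
python3 -m crank '[{"claw":1,"dx":-0.03,"dy":0,"dz":-0.15,"ax":0,"ay":-0.3,"az":0},{"claw":1,"dx":-0.03,"dy":0,"dz":-0.15,"ax":0,"ay":-0.3,"az":0},{"claw":1,"dx":-0.05,"dy":0,"dz":-0.2,"ax":0,"ay":-0.3,"az":0},{"claw":1,"dx":-0.06,"dy":0,"dz":-0.2,"ax":0,"ay":-0.2,"az":0},{"claw":1,"dx":-0.07,"dy":0,"dz":-0.2,"ax":0,"ay":0,"az":0},{"claw":1,"dx":-0.07,"dy":0,"dz":-0.2,"ax":0,"ay":0,"az":0},{"claw":1,"dx":-0.07,"dy":0,"dz":-0.2,"ax":0,"ay":0,"az":0},{"claw":1,"dx":0,"dy":0,"dz":0,"ax":0,"ay":0,"az":0}]'
python3 - <<'E'
from h import *
s=cam("side");b=s["color"][180:300,260:390,::-1]
cv2.imwrite("pics/t5.png",cv2.resize(b,None,fx=4,fy=4,interpolation=2))
E
```

```text
time: 11.95
ee_pos: [0.5226, 0.0024, 0.1614]
eef_rot: [0.979, 0.09, -0.18, 0.017]
ft_force: [-0.1, -0.2, -2.3]
width: 0.0138
grip_force: 50.0
```

View pics/t5.png

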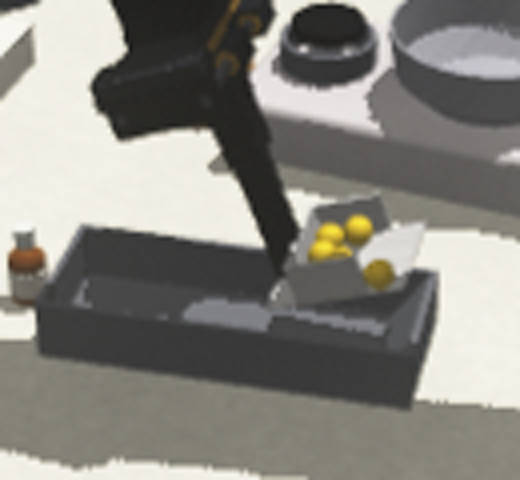

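Four balls lie at the back of the pan, around (335,243). A fifth at (378,272) is perched at the front end of the near side wall, so I roll the pan slightly to bring it inward and check numerically.

```bash
cat >> h.py <<'E'
def yell(n="side"):
    c=cam(n);h=cv2.cvtColor(c["color"],cv2.COLOR_RGB2HSV)
    m=(h[:,:,0]>18)&(h[:,:,0]<36)&(h[:,:,1]>140)&(h[:,:,2]>50)
    x,y,w,hh=(230,170,260,140)
    q=np.zeros(m.shape,bool);q[y:y+hh,x:x+w]=1
    return c,[(np.round(cv2.minEnclosingCircle(k)[0],1).tolist(),round(cv2.minEnclosingCircle(k)[1],1),cv2.contourArea(k)) for k in blobs(m&q,3)]
E
python3 -c "
from h import *
print(yell()[1])"
python3 -m crank '[{"claw":1,"dx":0,"dy":0.11,"dz":0,"ax":0.3,"ay":0,"az":0},{"claw":1,"dx":0,"dy":0.11,"dz":0,"ax":0.3,"ay":0,"az":0},{"claw":1,"dx":0,"dy":0.11,"dz":0,"ax":0.3,"ay":0,"az":0},{"claw":1,"dx":0,"dy":0.11,"dz":0,"ax":0.3,"ay":0,"az":0},{"claw":1,"dx":0,"dy":0,"dz":0,"ax":0,"ay":0,"az":0},{"claw":1,"dx":0,"dy":0,"dz":0,"ax":0,"ay":0,"az":0}]'
python3 - <<'E'
from h import *
c,b=yell();print(b);R=Ro.from_quat(c["s"]["eef_rot"]).as_matrix();p=c["s"]["ee_pos"]
for n,v in dict(nose_near=(-.085,-.039,.105),nose_far=(-.085,.039,.105),wallend_near=(-.061,-.0375,.105),wallend_far=(-.061,.0375,.105),heel_near=(.0,-.039,.105),walltopnear=(-.061,-.0375,.077),walltopfar=(-.061,.0375,.077)).items():print(n,proj(c,p+R@np.array(v)).round(1))
E
```

```text
[([354.3, 248.0], 3.1, 21.5), ([345.0, 240.0], 8.1, 75.5)]
time: 12.55
ee_pos: [0.5244, -0.0119, 0.1588]
eef_rot: [0.978, 0.077, -0.187, -0.045]
ft_force: [0.1, 0.1, -2.1]
width: 0.0136
grip_force: 50.0
[([346.3, 240.9], 8.3, 65.5)]
nose_near [361.5 250.2]
nose_far [368.4 236.9]
wallend_near [353.  251.4]
wallend_far [360.  238.7]
heel_near [331.5 255.5]
walltopnear [349.7 241.9]
walltopfar [356.9 229.5]
```

```bash
python3 -m crank '[{"claw":1,"dx":0,"dy":-0.11,"dz":0,"ax":-0.3,"ay":0,"az":0},{"claw":1,"dx":0,"dy":-0.11,"dz":0,"ax":-0.3,"ay":0,"az":0},{"claw":1,"dx":0,"dy":-0.11,"dz":0,"ax":-0.3,"ay":0,"az":0},{"claw":1,"dx":0,"dy":-0.11,"dz":0,"ax":-0.3,"ay":0,"az":0},{"claw":1,"dx":0,"dy":0,"dz":0,"ax":0,"ay":0,"az":0},{"claw":1,"dx":-0.07,"dy":0,"dz":-0.2,"ax":0,"ay":0,"az":0},{"claw":1,"dx":-0.07,"dy":0,"dz":-0.2,"ax":0,"ay":0,"az":0},{"claw":1,"dx":0,"dy":0,"dz":0,"ax":0,"ay":0,"az":0}]'
python3 - <<'E'
from h import *
c,b=yell();print(b)
t,bt=yell("top");print(bt)
w=cam("wrist")["color"]
a=cv2.resize(c["color"][170:300,280:390],(508,600),interpolation=2);a2=cv2.resize(t["color"][200:300,290:365],(290,387),interpolation=2);a3=cv2.resize(w,(290,213))
cv2.imwrite("pics/t6.png",np.hstack([a,np.vstack([a2,a3])])[:,:,::-1])
E
```

```text
time: 13.27
ee_pos: [0.5235, 0.002, 0.1744]
eef_rot: [0.979, 0.089, -0.181, 0.017]
ft_force: [-0.4, -0.3, -1.8]
width: 0.014
grip_force: 50.0
[([344.5, 235.0], 8.5, 73.5)]
[([327.7, 253.2], 14.6, 213.5)]
```

View pics/t6.png

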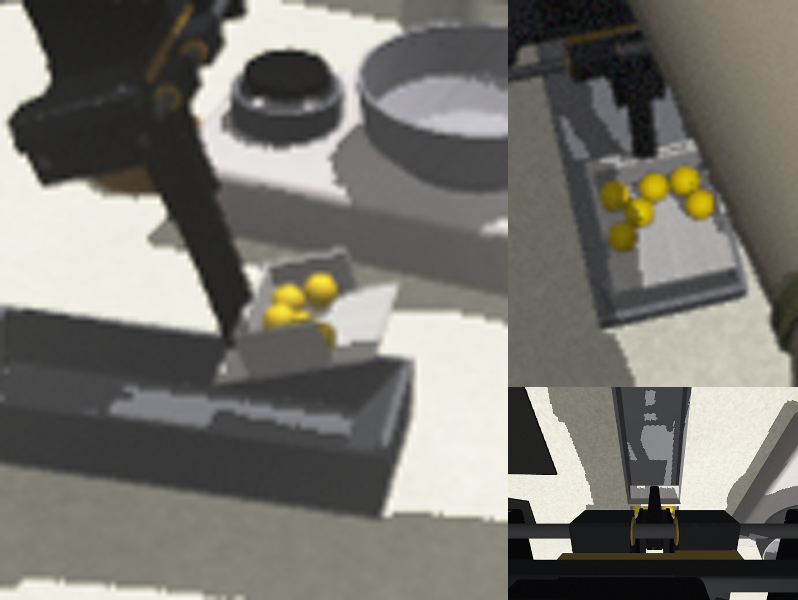

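All six balls are in the pan (side crop around (300,305), top crop around (655,205)), and the tub is empty. Lift, yaw about the vertical, then travel.

```bash
python3 -m crank '[{"claw":1,"dx":-0.07,"dy":0,"dz":-0.2,"ax":0,"ay":0,"az":0},{"claw":1,"dx":-0.14,"dy":0,"dz":-0.37,"ax":0,"ay":0,"az":0},{"claw":1,"dx":-0.15,"dy":0,"dz":-0.4,"ax":0,"ay":0,"az":0},{"claw":1,"dx":-0.15,"dy":0,"dz":-0.4,"ax":0,"ay":0,"az":0},{"claw":1,"dx":-0.15,"dy":0,"dz":-0.4,"ax":0,"ay":0,"az":0},{"claw":1,"dx":-0.15,"dy":0,"dz":-0.4,"ax":0,"ay":0,"az":0},{"claw":1,"dx":-0.15,"dy":0,"dz":-0.4,"ax":0,"ay":0,"az":0},{"claw":1,"dx":-0.14,"dy":0,"dz":-0.37,"ax":0,"ay":0,"az":0}]'
python3 -m crank '[{"claw":1,"dx":-0.05,"dy":0,"dz":-0.1,"ax":0.1,"ay":0,"az":0.26},{"claw":1,"dx":0,"dy":0,"dz":0,"ax":0.2,"ay":0,"az":0.52},{"claw":1,"dx":0,"dy":0,"dz":0,"ax":0.24,"ay":0,"az":0.62},{"claw":1,"dx":0,"dy":0,"dz":0,"ax":0.24,"ay":0,"az":0.62},{"claw":1,"dx":0,"dy":0,"dz":0,"ax":0.24,"ay":0,"az":0.62},{"claw":1,"dx":0,"dy":0,"dz":0,"ax":0.24,"ay":0,"az":0.62},{"claw":1,"dx":0,"dy":0,"dz":0,"ax":0.2,"ay":0,"az":0.52},{"claw":1,"dx":0,"dy":0,"dz":0,"ax":0.08,"ay":0,"az":0.2}]'
cat > go.py <<'E'
import sys
from h import *
# usage: go.py x y z  -> remaining shift in tool units, plus yaw/pitch of the tool
s=r.read_state();R=Ro.from_quat(s["eef_rot"]).as_matrix()
t=np.array([float(v) for v in sys.argv[1:4]])
print("units",((R.T@(t-s["ee_pos"]))/.03).round(2),"yaw",np.degrees(np.arctan2(R[1,0],R[0,0])).round(1),"nosedown",np.degrees(np.arctan2(R[2,0],np.hypot(R[0,0],R[1,0]))).round(1),"roll",np.degrees(np.arcsin(R[2,1])).round(1),"nose",(s["ee_pos"]+R@[-.085,0,.105]).round(4),"up",(R.T@[0,0,1]).round(2))
E
python3 go.py .583 -.316 .27
```

```text
time: 14.08
ee_pos: [0.5236, 0.0027, 0.2687]
eef_rot: [0.979, 0.09, -0.181, 0.017]
ft_force: [-0.5, 0.5, -2.4]
width: 0.0132
grip_force: 50.0
time: 14.75
ee_pos: [0.5232, 0.0017, 0.2702]
eef_rot: [0.974, -0.132, -0.181, -0.025]
ft_force: [-0.7, -0.4, -1.4]
width: 0.0135
grip_force: 50.0
units [ 4.43  9.68 -1.7 ] yaw -15.4 nosedown -21.0 roll -0.0 nose [0.4104 0.0329 0.2027] up [-0.36 -0.   -0.93]
```

```bash
python3 -m crank '[{"claw":1,"dx":0.08,"dy":0.2,"dz":-0.03,"ax":0,"ay":0,"az":0},{"claw":1,"dx":0.18,"dy":0.4,"dz":-0.07,"ax":0,"ay":0,"az":0},{"claw":1,"dx":0.25,"dy":0.55,"dz":-0.1,"ax":0,"ay":0,"az":0},{"claw":1,"dx":0.25,"dy":0.55,"dz":-0.1,"ax":0,"ay":0,"az":0},{"claw":1,"dx":0.25,"dy":0.55,"dz":-0.1,"ax":0,"ay":0,"az":0},{"claw":1,"dx":0.25,"dy":0.55,"dz":-0.1,"ax":0,"ay":0,"az":0},{"claw":1,"dx":0.25,"dy":0.55,"dz":-0.1,"ax":0,"ay":0,"az":0},{"claw":1,"dx":0.25,"dy":0.55,"dz":-0.1,"ax":0,"ay":0,"az":0}]'
python3 -m crank '[{"claw":1,"dx":0.25,"dy":0.55,"dz":-0.1,"ax":0,"ay":0,"az":0},{"claw":1,"dx":0.25,"dy":0.55,"dz":-0.1,"ax":0,"ay":0,"az":0},{"claw":1,"dx":0.25,"dy":0.55,"dz":-0.1,"ax":0,"ay":0,"az":0},{"claw":1,"dx":0.25,"dy":0.55,"dz":-0.1,"ax":0,"ay":0,"az":0},{"claw":1,"dx":0.25,"dy":0.55,"dz":-0.1,"ax":0,"ay":0,"az":0},{"claw":1,"dx":0.25,"dy":0.55,"dz":-0.1,"ax":0,"ay":0,"az":0},{"claw":1,"dx":0.25,"dy":0.55,"dz":-0.1,"ax":0,"ay":0,"az":0},{"claw":1,"dx":0.2,"dy":0.5,"dz":-0.08,"ax":0,"ay":0,"az":0}]'
python3 -m crank '[{"claw":1,"dx":0.2,"dy":0.5,"dz":-0.08,"ax":0,"ay":0,"az":0},{"claw":1,"dx":0.18,"dy":0.4,"dz":-0.07,"ax":0,"ay":0,"az":0},{"claw":1,"dx":0.12,"dy":0.3,"dz":-0.05,"ax":0,"ay":0,"az":0},{"claw":1,"dx":0.08,"dy":0.15,"dz":-0.02,"ax":0,"ay":0,"az":0},{"claw":1,"dx":0,"dy":0,"dz":0,"ax":0,"ay":0,"az":0},{"claw":1,"dx":0,"dy":0,"dz":0,"ax":0,"ay":0,"az":0}]'
python3 go.py .583 -.316 .27
python3 - <<'E'
from h import *
for n in("side","top"):
    print(yell(n)[1])
    c=cam(n);h=cv2.cvtColor(c["color"],cv2.COLOR_RGB2HSV);m=(h[:,:,0]>20)&(h[:,:,0]<35)&(h[:,:,1]>160)&(h[:,:,2]>90)
    print([(cv2.minEnclosingCircle(k)[0],cv2.contourArea(k)) for k in blobs(m,8)])
E
```

```text
time: 15.42
ee_pos: [0.5476, -0.1273, 0.2707]
eef_rot: [0.975, -0.129, -0.181, -0.024]
ft_force: [0.1, 0.3, -1.2]
width: 0.0135
grip_force: 50.0
time: 16.08
ee_pos: [0.574, -0.27, 0.2712]
eef_rot: [0.975, -0.129, -0.181, -0.024]
ft_force: [-0.2, 1.1, -2.3]
width: 0.0134
grip_force: 50.0
time: 16.58
ee_pos: [0.5817, -0.3113, 0.2713]
eef_rot: [0.975, -0.129, -0.181, -0.025]
ft_force: [0.6, 0.7, -2.3]
width: 0.0141
grip_force: 50.0
units [0.09 0.14 0.01] yaw -15.1 nosedown -21.0 roll -0.1 nose [ 0.4688 -0.2807  0.2038] up [-0.36 -0.   -0.93]
[]
[((368.27777099609375, 157.27777099609375), 40.0)]
[([451.8, 215.5], 15.8, 259.0)]
[((451.8333435058594, 215.5), 243.0)]
```

```bash
python3 -m crank '[{"claw":1,"dx":-0.15,"dy":0.03,"dz":0.17,"ax":0,"ay":0.5,"az":0},{"claw":1,"dx":-0.15,"dy":0.03,"dz":0.17,"ax":0,"ay":0.5,"az":0},{"claw":1,"dx":-0.15,"dy":0.03,"dz":0.17,"ax":0,"ay":0.5,"az":0},{"claw":1,"dx":-0.15,"dy":0.03,"dz":0.17,"ax":0,"ay":0.5,"az":0},{"claw":1,"dx":-0.15,"dy":0.03,"dz":0.17,"ax":0,"ay":0.5,"az":0},{"claw":1,"dx":-0.15,"dy":0.02,"dz":0.17,"ax":0,"ay":0.4,"az":0},{"claw":1,"dx":0,"dy":0,"dz":0,"ax":0,"ay":0,"az":0},{"claw":1,"dx":0,"dy":0,"dz":0,"ax":0,"ay":0,"az":0}]'
python3 go.py .55 -.308 .245
```

```text
time: 17.45
ee_pos: [0.5474, -0.3078, 0.2489]
eef_rot: [0.991, -0.132, -0.032, -0.004]
ft_force: [-0.6, -0.3, -1.8]
width: 0.0138
grip_force: 50.0
units [ 0.09 -0.02  0.12] yaw -15.1 nosedown -3.7 roll -0.0 nose [ 0.4591 -0.2839  0.1496] up [-0.06 -0.   -1.  ]
```

```bash
python3 -m crank '[{"claw":1,"dx":-0.1,"dy":0,"dz":0,"ax":0,"ay":0.35,"az":0},{"claw":1,"dx":-0.1,"dy":0,"dz":0,"ax":0,"ay":0.35,"az":0},{"claw":1,"dx":-0.1,"dy":0,"dz":0,"ax":0,"ay":0.35,"az":0},{"claw":1,"dx":-0.1,"dy":0,"dz":0,"ax":0,"ay":0.35,"az":0},{"claw":1,"dx":-0.1,"dy":0,"dz":0,"ax":0,"ay":0.35,"az":0},{"claw":1,"dx":-0.1,"dy":0,"dz":0,"ax":0,"ay":0.35,"az":0},{"claw":1,"dx":-0.1,"dy":0,"dz":0,"ax":0,"ay":0.35,"az":0},{"claw":1,"dx":-0.1,"dy":0,"dz":0,"ax":0,"ay":0.35,"az":0}]'
python3 go.py .5 -.3 .238
python3 -m crank '[{"claw":1,"dx":-0.12,"dy":0,"dz":0,"ax":0,"ay":0.35,"az":0},{"claw":1,"dx":-0.12,"dy":0,"dz":0,"ax":0,"ay":0.35,"az":0},{"claw":1,"dx":-0.12,"dy":0,"dz":0,"ax":0,"ay":0.35,"az":0},{"claw":1,"dx":-0.12,"dy":0,"dz":0,"ax":0,"ay":0.35,"az":0},{"claw":1,"dx":-0.12,"dy":0,"dz":0,"ax":0,"ay":0.35,"az":0},{"claw":1,"dx":-0.12,"dy":0,"dz":0,"ax":0,"ay":0.35,"az":0},{"claw":1,"dx":-0.12,"dy":0,"dz":0,"ax":0,"ay":0.35,"az":0},{"claw":1,"dx":-0.12,"dy":0,"dz":0,"ax":0,"ay":0.35,"az":0}]'
python3 go.py .5 -.3 .238
python3 - <<'E'
from h import *
for n in("side","top"):
    c=cam(n);h=cv2.cvtColor(c["color"],cv2.COLOR_RGB2HSV);m=(h[:,:,0]>18)&(h[:,:,0]<36)&(h[:,:,1]>140)&(h[:,:,2]>50);m[:150]=0
    print(n,[(cv2.minEnclosingCircle(k)[0],cv2.contourArea(k)) for k in blobs(m,4)],[proj(c,c["s"]["ee_pos"]+Ro.from_quat(c["s"]["eef_rot"]).as_matrix()@np.array(v)).round() for v in((-.085,0,.105),(0,0,.105))])
E
```

```text
time: 18.12
ee_pos: [0.526, -0.301, 0.247]
eef_rot: [0.985, -0.13, 0.114, 0.014]
ft_force: [-0.0, 0.4, -1.5]
width: 0.0142
grip_force: 50.0
units [-0.89  0.19  0.1 ] yaw -15.1 nosedown 13.2 roll -0.1 nose [ 0.4693 -0.2856  0.1253] up [ 0.23 -0.   -0.97]
time: 18.78
ee_pos: [0.5002, -0.2937, 0.2371]
eef_rot: [0.958, -0.126, 0.257, 0.033]
ft_force: [-0.5, 1.0, -2.1]
width: 0.0138
grip_force: 50.0
units [ 0.06  0.2  -0.  ] yaw -15.0 nosedown 30.1 roll -0.1 nose [ 0.48   -0.2881  0.1037] up [ 0.5  -0.   -0.87]
side [((379.0, 194.5), 24.5)] [array([375., 189.]), array([356., 170.])]
top [((446.5, 268.29998779296875), 33.5), ((439.1956481933594, 262.5434875488281), 31.0), ((426.92425537109375, 260.2878723144531), 69.0), ((439.5, 250.5), 5.0)] [array([442., 241.]), array([451., 208.])]
```

```bash
python3 -m crank '[{"claw":1,"dx":-0.19,"dy":0,"dz":-0.15,"ax":0,"ay":0.5,"az":0},{"claw":1,"dx":-0.19,"dy":0,"dz":-0.15,"ax":0,"ay":0.5,"az":0},{"claw":1,"dx":-0.19,"dy":0,"dz":-0.15,"ax":0,"ay":0.5,"az":0},{"claw":1,"dx":-0.19,"dy":0,"dz":-0.15,"ax":0,"ay":0.5,"az":0},{"claw":1,"dx":-0.19,"dy":0,"dz":-0.15,"ax":0,"ay":0.5,"az":0},{"claw":1,"dx":0,"dy":0,"dz":0,"ax":0,"ay":0,"az":0},{"claw":1,"dx":0,"dy":0,"dz":0,"ax":0,"ay":0,"az":0},{"claw":1,"dx":0,"dy":0,"dz":0,"ax":0,"ay":0,"az":0}]'
python3 go.py .5 -.3 .238
python3 -m crank '[{"claw":1,"dx":0.4,"dy":0,"dz":-0.4,"ax":0,"ay":0,"az":0},{"claw":1,"dx":0.5,"dy":0,"dz":-0.5,"ax":0,"ay":0,"az":0},{"claw":1,"dx":0.5,"dy":0,"dz":-0.5,"ax":0,"ay":0,"az":0},{"claw":1,"dx":0.5,"dy":0,"dz":-0.5,"ax":0,"ay":0,"az":0},{"claw":1,"dx":0.5,"dy":0,"dz":-0.5,"ax":0,"ay":0,"az":0},{"claw":1,"dx":0.3,"dy":0,"dz":-0.3,"ax":0,"ay":0,"az":0}]'
python3 - <<'E'
from h import *
for n in("side","top"):
    c=cam(n);h=cv2.cvtColor(c["color"],cv2.COLOR_RGB2HSV);m=(h[:,:,0]>18)&(h[:,:,0]<36)&(h[:,:,1]>140)&(h[:,:,2]>50);m[:150]=0
    b=[(cv2.minEnclosingCircle(k)[0],cv2.contourArea(k)) for k in blobs(m,4)]
    print(n,b,[onz(c,x[0],.078).round(3).tolist() for x in b])
E
python3 go.py .5473 .2748 .35
```

```text
time: 19.55
ee_pos: [0.4659, -0.2845, 0.239]
eef_rot: [0.916, -0.121, 0.379, 0.049]
ft_force: [-0.3, -0.9, -0.8]
width: 0.0136
grip_force: 50.0
units [0.85 0.21 0.89] yaw -15.0 nosedown 44.9 roll -0.1 nose [ 0.4795 -0.288   0.1046] up [ 0.71 -0.   -0.71]
time: 20.05
ee_pos: [0.4656, -0.2855, 0.356]
eef_rot: [0.916, -0.121, 0.379, 0.051]
ft_force: [-0.2, -0.2, -1.1]
width: 0.0138
grip_force: 50.0
side [((379.0, 194.5), 27.0)] [[0.472, -0.307, 0.078]]
top [((446.43939208984375, 268.3484802246094), 25.5), ((439.1956481933594, 262.5434875488281), 31.0), ((427.0, 261.0), 57.0), ((491.0, 236.5), 7.0)] [[0.415, -0.3, 0.078], [0.43, -0.284, 0.078], [0.435, -0.254, 0.078], [0.491, -0.419, 0.078]]
units [ -1.7  -18.75  -1.47] yaw -15.0 nosedown 45.1 roll 0.1 nose [ 0.4797 -0.2898  0.2217] up [ 0.71  0.   -0.71]
```

```bash
python3 -m crank '[{"claw":1,"dx":0,"dy":0,"dz":0,"ax":0,"ay":-0.94,"az":0},{"claw":1,"dx":0,"dy":0,"dz":0,"ax":0,"ay":-0.94,"az":0},{"claw":1,"dx":0,"dy":0,"dz":0,"ax":0,"ay":-0.94,"az":0},{"claw":1,"dx":0,"dy":0,"dz":0,"ax":0,"ay":-0.94,"az":0},{"claw":1,"dx":0,"dy":0,"dz":0,"ax":0,"ay":-0.94,"az":0},{"claw":1,"dx":0,"dy":0,"dz":0,"ax":0,"ay":-0.94,"az":0},{"claw":1,"dx":0,"dy":0,"dz":0,"ax":0,"ay":-0.94,"az":0},{"claw":1,"dx":0,"dy":0,"dz":0,"ax":0,"ay":-0.94,"az":0}]'
python3 -m crank '[{"claw":1,"dx":0.1,"dy":-0.9,"dz":0,"ax":0,"ay":0,"az":-0.75},{"claw":1,"dx":0.1,"dy":-0.9,"dz":0,"ax":0,"ay":0,"az":-0.75},{"claw":1,"dx":0.1,"dy":-0.9,"dz":0,"ax":0,"ay":0,"az":-0.75},{"claw":1,"dx":0.1,"dy":-0.9,"dz":0,"ax":0,"ay":0,"az":-0.75},{"claw":1,"dx":0.1,"dy":-0.9,"dz":0,"ax":0,"ay":0,"az":-0.75},{"claw":1,"dx":0.1,"dy":-0.9,"dz":0,"ax":0,"ay":0,"az":0},{"claw":1,"dx":0.1,"dy":-0.9,"dz":0,"ax":0,"ay":0,"az":0},{"claw":1,"dx":0.1,"dy":-0.9,"dz":0,"ax":0,"ay":0,"az":0}]'
python3 go.py .5473 .2748 .16
python3 - <<'E'
from h import *
for n in("side","top"):
    c=cam(n);h=cv2.cvtColor(c["color"],cv2.COLOR_RGB2HSV);m=(h[:,:,0]>18)&(h[:,:,0]<36)&(h[:,:,1]>140)&(h[:,:,2]>50);m[:150]=0
    b=[(cv2.minEnclosingCircle(k)[0],cv2.contourArea(k)) for k in blobs(m,4)]
    print(n,b,[onz(c,x[0],.078).round(3).tolist() for x in b])
E
```

```text
time: 20.82
ee_pos: [0.4647, -0.2865, 0.3526]
eef_rot: [0.991, -0.133, -0.003, -0.0]
ft_force: [0.2, 1.2, -1.1]
width: 0.0137
grip_force: 50.0
time: 21.48
ee_pos: [0.4923, -0.0708, 0.3523]
eef_rot: [0.998, 0.064, -0.001, -0.001]
ft_force: [0.3, 0.0, -1.2]
width: 0.0133
grip_force: 50.0
units [  3.31 -11.18   6.43] yaw 7.4 nosedown -0.1 roll -0.1 nose [ 0.4078 -0.0815  0.2475] up [-0. -0. -1.]
side [((379.0, 194.5), 25.0)] [[0.472, -0.307, 0.078]]
top [((446.375, 268.4375), 32.0), ((439.1956481933594, 262.5434875488281), 31.0), ((429.5, 259.0), 35.5), ((441.0, 250.60000610351562), 29.0), ((448.5, 242.0), 33.0)] [[0.414, -0.3, 0.078], [0.43, -0.284, 0.078], [0.439, -0.26, 0.078], [0.459, -0.291, 0.078], [0.481, -0.311, 0.078]]
```

```bash
python3 -m crank '[{"claw":1,"dx":0.28,"dy":-0.9,"dz":0,"ax":0,"ay":0,"az":0},{"claw":1,"dx":0.28,"dy":-0.95,"dz":0,"ax":0,"ay":0,"az":0},{"claw":1,"dx":0.28,"dy":-0.95,"dz":0,"ax":0,"ay":0,"az":0},{"claw":1,"dx":0.28,"dy":-0.95,"dz":0,"ax":0,"ay":0,"az":0},{"claw":1,"dx":0.28,"dy":-0.95,"dz":0,"ax":0,"ay":0,"az":0},{"claw":1,"dx":0.28,"dy":-0.95,"dz":0,"ax":0,"ay":0,"az":0},{"claw":1,"dx":0.28,"dy":-0.95,"dz":0.4,"ax":0,"ay":0,"az":0},{"claw":1,"dx":0.28,"dy":-0.95,"dz":0.4,"ax":0,"ay":0,"az":0}]'
python3 -m crank '[{"claw":1,"dx":0.28,"dy":-0.95,"dz":0.8,"ax":0,"ay":0,"az":0},{"claw":1,"dx":0.28,"dy":-0.95,"dz":0.8,"ax":0,"ay":0,"az":0},{"claw":1,"dx":0.28,"dy":-0.8,"dz":0.8,"ax":0,"ay":0,"az":0},{"claw":1,"dx":0.1,"dy":-0.4,"dz":0.8,"ax":0,"ay":0,"az":0},{"claw":1,"dx":0,"dy":0,"dz":0.8,"ax":0,"ay":0,"az":0},{"claw":1,"dx":0,"dy":0,"dz":0.8,"ax":0,"ay":0,"az":0},{"claw":1,"dx":0,"dy":0,"dz":0.5,"ax":0,"ay":0,"az":0},{"claw":1,"dx":0,"dy":0,"dz":0,"ax":0,"ay":0,"az":0}]'
python3 go.py .5473 .2748 .1136
python3 - <<'E'
from h import *
for n in("side","top"):
    c=cam(n);h=cv2.cvtColor(c["color"],cv2.COLOR_RGB2HSV);m=(h[:,:,0]>18)&(h[:,:,0]<36)&(h[:,:,1]>140)&(h[:,:,2]>50);m[:150]=0
    b=[(cv2.minEnclosingCircle(k)[0],cv2.contourArea(k)) for k in blobs(m,4)]
    print(n,b,[onz(c,x[0],.078).round(3).tolist() for x in b])
E
```

```text
time: 22.25
ee_pos: [0.5307, 0.1623, 0.3287]
eef_rot: [0.998, 0.063, -0.0, -0.001]
ft_force: [0.2, -0.2, -1.8]
width: 0.0135
grip_force: 50.0
time: 22.92
ee_pos: [0.5444, 0.2562, 0.166]
eef_rot: [0.998, 0.064, -0.004, -0.0]
ft_force: [-0.3, -0.9, -2.3]
width: 0.0134
grip_force: 50.0
units [ 0.19 -0.6   1.75] yaw 7.3 nosedown -0.4 roll -0.0 nose [0.4593 0.2453 0.0616] up [-0.01 -0.   -1.  ]
side [((379.0, 194.5), 25.0)] [[0.472, -0.307, 0.078]]
top [((446.375, 268.4375), 33.0), ((439.1956481933594, 262.5434875488281), 31.0), ((426.92425537109375, 260.2878723144531), 68.0), ((441.0, 250.60000610351562), 29.0), ((448.5, 242.0), 33.0)] [[0.414, -0.3, 0.078], [0.43, -0.284, 0.078], [0.436, -0.254, 0.078], [0.459, -0.291, 0.078], [0.481, -0.311, 0.078]]
```

```bash
python3 -m crank '[{"claw":1,"dx":0.19,"dy":-0.6,"dz":0,"ax":0,"ay":0,"az":0},{"claw":1,"dx":0,"dy":0,"dz":0.6,"ax":0,"ay":0,"az":0},{"claw":1,"dx":0,"dy":0,"dz":0.5,"ax":0,"ay":0,"az":0},{"claw":1,"dx":0,"dy":0,"dz":0.3,"ax":0,"ay":0,"az":0},{"claw":1,"dx":0,"dy":0,"dz":0.2,"ax":0,"ay":0,"az":0},{"claw":1,"dx":0,"dy":0,"dz":0.1,"ax":0,"ay":0,"az":0},{"claw":1,"dx":0,"dy":0,"dz":0,"ax":0,"ay":0,"az":0},{"claw":1,"dx":0,"dy":0,"dz":0,"ax":0,"ay":0,"az":0}]'
python3 go.py .5473 .2748 .1136
```

```text
time: 23.68
ee_pos: [0.5488, 0.276, 0.1198]
eef_rot: [0.998, 0.064, -0.001, -0.001]
ft_force: [-0.4, 0.3, -2.0]
width: 0.0138
grip_force: 50.0
units [-0.06  0.03  0.21] yaw 7.3 nosedown -0.1 roll -0.1 nose [0.4644 0.2653 0.0149] up [-0. -0. -1.]
```

```bash
python3 -m crank '[{"claw":1,"dx":0,"dy":0,"dz":0.12,"ax":0,"ay":0,"az":0},{"claw":1,"dx":0,"dy":0,"dz":0.08,"ax":0,"ay":0,"az":0},{"claw":1,"dx":0,"dy":0,"dz":0.02,"ax":0,"ay":0,"az":0},{"claw":1,"dx":0,"dy":0,"dz":0,"ax":0,"ay":0,"az":0},{"claw":1,"dx":0,"dy":0,"dz":0,"ax":0,"ay":0,"az":0}]'
```

```text
time: 24.1
ee_pos: [0.5495, 0.2764, 0.1142]
eef_rot: [0.998, 0.064, 0.0, -0.001]
ft_force: [1.4, -0.9, 7.1]
width: 0.0137
grip_force: 50.0
```

```bash
python3 -m crank '[{"claw":0,"dx":0,"dy":0,"dz":0,"ax":0,"ay":0,"az":0},{"claw":-0.3,"dx":0,"dy":0,"dz":0,"ax":0,"ay":0,"az":0},{"claw":-0.3,"dx":0,"dy":0,"dz":0,"ax":0,"ay":0,"az":0},{"claw":-0.3,"dx":0,"dy":0,"dz":0,"ax":0,"ay":0,"az":0},{"claw":-0.3,"dx":0,"dy":0,"dz":0,"ax":0,"ay":0,"az":0},{"claw":-0.3,"dx":0,"dy":0,"dz":0,"ax":0,"ay":0,"az":0},{"claw":-0.3,"dx":0,"dy":0,"dz":0,"ax":0,"ay":0,"az":0},{"claw":-0.3,"dx":0,"dy":0,"dz":0,"ax":0,"ay":0,"az":0}]'
python3 -m crank '[{"claw":-0.3,"dx":0,"dy":0,"dz":-0.5,"ax":0,"ay":0,"az":0},{"claw":-0.3,"dx":0,"dy":0,"dz":-0.9,"ax":0,"ay":0,"az":0},{"claw":-0.3,"dx":0,"dy":0,"dz":-0.9,"ax":0,"ay":0,"az":0},{"claw":-0.3,"dx":0,"dy":0,"dz":-0.9,"ax":0,"ay":0,"az":0},{"claw":-0.3,"dx":0,"dy":0,"dz":-0.9,"ax":0,"ay":0,"az":0},{"claw":-0.3,"dx":0,"dy":0,"dz":-0.9,"ax":0,"ay":0,"az":0},{"claw":-0.3,"dx":0,"dy":0,"dz":-0.9,"ax":0,"ay":0,"az":0},{"claw":-0.3,"dx":0,"dy":0,"dz":0,"ax":0,"ay":0,"az":0}]'
python3 go.py .588 -.280 .25
```

```text
time: 24.77
ee_pos: [0.5485, 0.2761, 0.1127]
eef_rot: [0.998, 0.064, -0.001, -0.001]
ft_force: [-0.7, 0.6, 0.1]
width: 0.054
grip_force: 0.0
time: 25.43
ee_pos: [0.5496, 0.2775, 0.2965]
eef_rot: [0.998, 0.064, 0.003, -0.003]
ft_force: [-0.1, 0.5, 0.6]
width: 0.0568
grip_force: 0.0
units [-1.13 18.6   1.45] yaw 7.4 nosedown 0.3 roll -0.3 nose [0.4658 0.2671 0.191 ] up [ 0.01 -0.   -1.  ]
```

```bash
python3 -m crank '[{"claw":1,"dx":-0.06,"dy":0.6,"dz":0,"ax":0,"ay":0,"az":0},{"claw":1,"dx":-0.06,"dy":0.95,"dz":0,"ax":0,"ay":0,"az":0},{"claw":1,"dx":-0.06,"dy":0.95,"dz":0,"ax":0,"ay":0,"az":0},{"claw":1,"dx":-0.06,"dy":0.95,"dz":0,"ax":0,"ay":0,"az":0},{"claw":1,"dx":-0.06,"dy":0.95,"dz":0,"ax":0,"ay":0,"az":0},{"claw":1,"dx":-0.06,"dy":0.95,"dz":0,"ax":0,"ay":0,"az":0},{"claw":1,"dx":-0.06,"dy":0.95,"dz":0,"ax":0,"ay":0,"az":0},{"claw":1,"dx":-0.06,"dy":0.95,"dz":0,"ax":0,"ay":0,"az":0}]' 20
python3 -m crank '[{"claw":1,"dx":-0.06,"dy":0.95,"dz":0,"ax":0,"ay":0,"az":0},{"claw":1,"dx":-0.06,"dy":0.95,"dz":0,"ax":0,"ay":0,"az":0},{"claw":1,"dx":-0.06,"dy":0.95,"dz":0,"ax":0,"ay":0,"az":0},{"claw":1,"dx":-0.06,"dy":0.95,"dz":0,"ax":0,"ay":0,"az":0},{"claw":1,"dx":-0.06,"dy":0.95,"dz":0,"ax":0,"ay":0,"az":0},{"claw":1,"dx":-0.06,"dy":0.95,"dz":0,"ax":0,"ay":0,"az":0},{"claw":1,"dx":-0.06,"dy":0.95,"dz":0,"ax":0,"ay":0,"az":0},{"claw":1,"dx":-0.06,"dy":0.95,"dz":0,"ax":0,"ay":0,"az":0}]'
python3 go.py .588 -.280 .25
python3 - <<'E'
from h import *
c=cam("side");im=c["color"];g=cv2.cvtColor(im,cv2.COLOR_RGB2GRAY)
m=(g<55);q=np.zeros(m.shape,bool);q[170:200,320:365]=1
for k in blobs(m&q,20):
    e=cv2.boundingRect(k);print("button side",e)
print("expected",proj(c,(.588,-.28,.099)))
w=cam("wrist");g=cv2.cvtColor(w["color"],cv2.COLOR_RGB2GRAY);print("wrist expected",proj(w,(.588,-.28,.099)))
for k in blobs((g<60),100):
    (x,y),(a,b),_=cv2.minAreaRect(k);print("dark",x,y,a,b,onz(w,(x,y),.099).round(4))
# scoop check from top: handle dark/pan bright
t=cam("top");y=np.radians(7.4);cv2.imwrite("pics/final_scoop.png",t["color"][:,:,::-1])
g=t["color"][190:285,180:262].min(2)
for k in blobs(g>120,60):
    b=cv2.boxPoints(cv2.minAreaRect(k))+[180,190];wp=np.array([onz(t,p,.008)[:2] for p in b]);print("pan?",cv2.contourArea(k),wp.round(3).tolist())
E
```

```text
time: 26.1
ee_pos: [0.5622, 0.0571, 0.2901]
eef_rot: [0.998, 0.064, -0.001, -0.001]
ft_force: [0.1, -0.8, -0.6]
width: 0.011
grip_force: 0.0
time: 26.77
ee_pos: [0.5773, -0.1709, 0.2898]
eef_rot: [0.998, 0.064, -0.001, -0.001]
ft_force: [0.2, -0.5, -0.1]
width: 0.0006
grip_force: 0.0
units [-0.11  3.65  1.32] yaw 7.4 nosedown -0.1 roll -0.1 nose [ 0.4928 -0.1817  0.1849] up [-0. -0. -1.]
button side (333, 181, 18, 11)
expected [341.57342346 185.20414831]
wrist expected [429.6675639  218.24642793]
dark 428.79266357421875 218.86590576171875 59.99517059326172 63.90637969970703 [ 0.5873 -0.2793  0.099 ]
dark 402.32000732421875 198.74002075195312 24.200000762939453 70.0 [ 0.6035 -0.2505  0.099 ]
dark 14.0 211.0 28.0 114.0 [0.5475 0.1171 0.099 ]
dark 319.5 292.5 373.0 639.0 [ 0.4986 -0.1835  0.099 ]
dark 440.5299377441406 107.42970275878906 68.35926818847656 38.28416442871094 [ 0.6882 -0.2699  0.099 ]
pan? 7549.0 [[0.661, 0.383], [0.654, 0.164], [0.399, 0.166], [0.407, 0.376]]
```

```bash
python3 -m crank '[{"claw":1,"dx":-0.03,"dy":0.9,"dz":0,"ax":0,"ay":0,"az":0},{"claw":1,"dx":-0.03,"dy":0.9,"dz":0,"ax":0,"ay":0,"az":0},{"claw":1,"dx":-0.03,"dy":0.9,"dz":0,"ax":0,"ay":0,"az":0},{"claw":1,"dx":-0.03,"dy":0.9,"dz":0.5,"ax":0,"ay":0,"az":0},{"claw":1,"dx":0,"dy":0,"dz":0.9,"ax":0,"ay":0,"az":0},{"claw":1,"dx":0,"dy":0,"dz":0.9,"ax":0,"ay":0,"az":0},{"claw":1,"dx":0,"dy":0,"dz":0.9,"ax":0,"ay":0,"az":0},{"claw":1,"dx":0,"dy":0,"dz":0.9,"ax":0,"ay":0,"az":0}]'
python3 -m crank '[{"claw":1,"dx":0,"dy":0,"dz":0.5,"ax":0,"ay":0,"az":0},{"claw":1,"dx":0,"dy":0,"dz":0.3,"ax":0,"ay":0,"az":0},{"claw":1,"dx":0,"dy":0,"dz":0,"ax":0,"ay":0,"az":0},{"claw":1,"dx":0,"dy":0,"dz":0,"ax":0,"ay":0,"az":0}]'
python3 go.py .5875 -.2795 .097
python3 - <<'E'
from h import *
t=cam("top");g=t["color"].min(2);m=np.zeros(g.shape,np.uint8);cv2.fillPoly(m,[np.int32([[191,211],[241,204],[250,264],[199,271]])],1)
for k in blobs((m>0)&(g>100),60):
    b=cv2.boxPoints(cv2.minAreaRect(k));wp=np.array([onz(t,p,.008)[:2] for p in b]);print("pan",cv2.contourArea(k),wp.round(3).tolist(),wp.mean(0))
E
```

```text
time: 27.58
ee_pos: [0.5879, -0.2754, 0.1654]
eef_rot: [0.998, 0.065, -0.0, -0.001]
ft_force: [-0.5, -0.4, -0.1]
width: 0.0005
grip_force: 0.0
time: 27.92
ee_pos: [0.588, -0.2763, 0.1428]
eef_rot: [0.998, 0.065, -0.0, -0.001]
ft_force: [0.1, 0.2, -0.1]
width: 0.0002
grip_force: 0.0
units [-0.03  0.11  1.53] yaw 7.4 nosedown -0.0 roll -0.1 nose [ 0.5036 -0.2871  0.0378] up [-0. -0. -1.]
pan 814.0 [[0.561, 0.32], [0.57, 0.24], [0.471, 0.227], [0.463, 0.306]] [0.51642701 0.27334677]
```

```bash
python3 -m crank '[{"claw":1,"dx":0,"dy":0.1,"dz":0.4,"ax":0,"ay":0,"az":0},{"claw":1,"dx":0,"dy":0,"dz":0.3,"ax":0,"ay":0,"az":0},{"claw":1,"dx":0,"dy":0,"dz":0.3,"ax":0,"ay":0,"az":0},{"claw":1,"dx":0,"dy":0,"dz":0.1,"ax":0,"ay":0,"az":0},{"claw":1,"dx":0,"dy":0,"dz":0.1,"ax":0,"ay":0,"az":0},{"claw":1,"dx":0,"dy":0,"dz":0,"ax":0,"ay":0,"az":0},{"claw":1,"dx":0,"dy":0,"dz":0,"ax":0,"ay":0,"az":0}]'
```

```text
time: 28.55
ee_pos: [0.5874, -0.2802, 0.106]
eef_rot: [0.998, 0.064, -0.001, -0.001]
ft_force: [-3.3, -0.1, 4.4]
width: 0.0003
grip_force: 2.7
```

```bash
python3 -m crank '[{"claw":1,"dx":0,"dy":0,"dz":0.1,"ax":0,"ay":0,"az":0},{"claw":1,"dx":0,"dy":0,"dz":0.1,"ax":0,"ay":0,"az":0},{"claw":1,"dx":0,"dy":0,"dz":0.08,"ax":0,"ay":0,"az":0},{"claw":1,"dx":0,"dy":0,"dz":0.03,"ax":0,"ay":0,"az":0},{"claw":1,"dx":0,"dy":0,"dz":0,"ax":0,"ay":0,"az":0},{"claw":1,"dx":0,"dy":0,"dz":0,"ax":0,"ay":0,"az":0},{"claw":1,"dx":0,"dy":0,"dz":0,"ax":0,"ay":0,"az":0},{"claw":1,"dx":0,"dy":0,"dz":0,"ax":0,"ay":0,"az":0}]'
python3 -c "
from h import *
s=r.read_state();print(s['ee_pos'],s['ft_force'],s['joint_vel'].round(4))
c=cam('side');cv2.imwrite('pics/press.png',c['color'][:,:,::-1]);s=r.read_state();print(s['ee_pos'],s['ft_force'])"
```

```text
time: 29.22
ee_pos: [0.5877, -0.2802, 0.0974]
eef_rot: [0.998, 0.064, -0.001, -0.0]
ft_force: [-3.8, -0.2, 8.1]
width: 0.0
grip_force: 4.2
[ 0.58773172 -0.28021509  0.09742221] [-3.77680452 -0.23130031  8.05247506] [-0.0006 -0.0019 -0.0006 -0.0007  0.002   0.      0.0008]
[ 0.5877269  -0.28019802  0.09740539] [-4.12799439 -0.32628593  7.99431598]
```

```bash
python3 -m crank '[{"claw":1,"dx":0,"dy":0,"dz":0.05,"ax":0,"ay":0,"az":0},{"claw":1,"dx":0,"dy":0,"dz":0,"ax":0,"ay":0,"az":0},{"claw":1,"dx":0,"dy":0,"dz":0,"ax":0,"ay":0,"az":0},{"claw":1,"dx":0,"dy":0,"dz":0,"ax":0,"ay":0,"az":0},{"claw":1,"dx":0,"dy":0,"dz":0,"ax":0,"ay":0,"az":0},{"claw":1,"dx":0,"dy":0,"dz":0,"ax":0,"ay":0,"az":0},{"claw":1,"dx":0,"dy":0,"dz":0,"ax":0,"ay":0,"az":0},{"claw":1,"dx":0,"dy":0,"dz":0,"ax":0,"ay":0,"az":0}]'
python3 -m crank '[{"claw":1,"dx":0,"dy":0,"dz":0,"ax":0,"ay":0,"az":0},{"claw":1,"dx":0,"dy":0,"dz":0,"ax":0,"ay":0,"az":0},{"claw":1,"dx":0,"dy":0,"dz":0,"ax":0,"ay":0,"az":0},{"claw":1,"dx":0,"dy":0,"dz":0,"ax":0,"ay":0,"az":0},{"claw":1,"dx":0,"dy":0,"dz":0,"ax":0,"ay":0,"az":0},{"claw":1,"dx":0,"dy":0,"dz":0,"ax":0,"ay":0,"az":0},{"claw":1,"dx":0,"dy":0,"dz":0,"ax":0,"ay":0,"az":0},{"claw":1,"dx":0,"dy":0,"dz":0,"ax":0,"ay":0,"az":0}]'
```

```text
time: 29.93
ee_pos: [0.5878, -0.2802, 0.096]
eef_rot: [0.998, 0.064, -0.001, -0.0]
ft_force: [-4.2, -0.4, 8.9]
width: 0.0001
grip_force: 4.4
time: 30.6
ee_pos: [0.5877, -0.2802, 0.096]
eef_rot: [0.998, 0.064, -0.001, -0.0]
ft_force: [-4.7, 0.1, 8.8]
width: 0.0003
grip_force: 4.4
```

Tips at z = 0.085 with 8.9 N matches the flush position, and it is steady. Handing in.

```bash
python3 -c "
from bench import r
print(r.close_job())"
```

```text
the job is handed in; nothing more can be done
None
```

The job is handed in, with no verdict returned: all six balls were tipped into the bowl, the scoop is released on its mat, and the closed fingers are holding the button about flush (fingertips at z = 85 mm, 8.8 N, steady).

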